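# Dose the sample cups at the food-test desk

### The job

Set the black carrier on the open end of the dosing stand's bed, stand every sample cup upright in it, one to a bay, and only then slide the carrier fully home until its detent holds it. Press the plunger above each cup right down to its stop and let it come up again, in the order white, green, yellow, red (as far as they are there; not all the cups come each time). Then pull the carrier out, stand the cups upright in the green tray, slide the empty carrier fully home again, and leave the bottles and other things on the desk alone.

Things in the scene. Friction and masses are not known exactly. Their poses are not given: they have to be found in the camera images.
- stand: dosing stand, fixed: bed plate (z = 0 to 6 mm, 172 mm wide, x = -230 to +45 mm), blue guide lips, white tower with amber bottles (x over 37 mm, to z = 206 mm), white head overhanging x = -24 to +40 mm at z = 95 to 119 mm, three blue plungers. Origin: on the table right below the middle nozzle; x points along the bed from its open end into the stand, y left, z up
- stand_load (a point): middle of the bed's flat open end, on its upper face (x = -150 mm, y = 0, z = 6 mm of the stand, same axes): with the carrier's origin here and its x along the stand's x, cups can be loaded clear of the head. Guide lips 16 mm high, 145 mm apart, run from x = -65 to +25 mm; their mouth flares to about 157 mm at x = -86 mm; outside it the bed is open
- stand_home (a point): where the carrier's origin lies when home (x = -43 mm, y = 0, z = 6 mm of the stand, same axes; play about 1 mm), just short of an end stop. Two spring rollers, one in each lip at x = -38 mm, then drop into the carrier's side notches and hold it; its leading edge meets them with its origin at x = -108 mm; pushing past takes 8 to 15 N, pulling out 5 to 10 N
- carrier: loose black sled 135 (x) x 142 (y) x 8 mm, 0.3 kg, with three orange-walled bays across its front and an aluminium grip block. Origin: centre of its underside; x is the way it goes in, z up. Bay centres at x = 43 mm, y = +44, 0, -44 mm; each 41 x 41 mm inside, floor 8 mm, walls' top 14 mm above the underside. Side notches at x = 5 mm, 14 mm long, 5 mm deep
- carrier_grip (a point): the place to grip the carrier, in its upright block: block 30 mm along x, 14 mm along y, its top 53 mm above the carrier's underside; this point is 11 mm below its top, at x = -45 mm, y = 0, z = 42 mm of the carrier; axes as the carrier's
- tray: green finished-samples tray, fixed, outside 150 (x) x 130 (y) mm, walls 4 mm thick, 9 mm high, floor 4 mm thick. Origin: centre of its underside; z up
- cup_white: white open plastic sample cup (the blank), a plain round cylinder 36 mm in diameter and 40 mm high, heavy-bottomed (inner floor 10 mm up), about 50 g, loose, standing on its base; may be absent. Origin: centre of its underside; z up along its axis
- cup_green: green open plastic sample cup (a sample), a plain round cylinder 36 mm in diameter and 40 mm high, heavy-bottomed (inner floor 10 mm up), about 50 g, loose, standing on its base; may be absent. Origin: centre of its underside; z up along its axis
- cup_yellow: yellow open plastic sample cup (a sample), a plain round cylinder 36 mm in diameter and 40 mm high, heavy-bottomed (inner floor 10 mm up), about 50 g, loose, standing on its base; may be absent. Origin: centre of its underside; z up along its axis
- cup_red: red open plastic sample cup (the spiked control), a plain round cylinder 36 mm in diameter and 40 mm high, heavy-bottomed (inner floor 10 mm up), about 50 g, loose, standing on its base; may be absent. Origin: centre of its underside; z up along its axis
- plunger_l (a joint): travel of the left plunger (y = +44 mm of the stand): 0 m up at rest, 0.016 m at its stop; a spring returns it: 3.6 N to start, 8.4 N at the stop
- plunger_l_top (a point): centre of the top of the left plunger's blue head (28 mm in diameter, 10 mm thick), 164 mm above the table at rest; moves down with the plunger
- plunger_l_nozzle (a point): tip of the left plunger's steel nozzle (6 mm in diameter), straight below its head, 78 mm above the table at rest, 24 mm above the mouth of a cup in the home carrier; moves down with the plunger and stops 8 mm short of the mouth
- plunger_m (a joint): travel of the middle plunger (y = 0 mm of the stand): 0 m up at rest, 0.016 m at its stop; a spring returns it: 3.6 N to start, 8.4 N at the stop
- plunger_m_top (a point): centre of the top of the middle plunger's blue head (28 mm in diameter, 10 mm thick), 164 mm above the table at rest; moves down with the plunger
- plunger_m_nozzle (a point): tip of the middle plunger's steel nozzle (6 mm in diameter), straight below its head, 78 mm above the table at rest, 24 mm above the mouth of a cup in the home carrier; moves down with the plunger and stops 8 mm short of the mouth
- plunger_r (a joint): travel of the right plunger (y = -44 mm of the stand): 0 m up at rest, 0.016 m at its stop; a spring returns it: 3.6 N to start, 8.4 N at the stop
- plunger_r_top (a point): centre of the top of the right plunger's blue head (28 mm in diameter, 10 mm thick), 164 mm above the table at rest; moves down with the plunger
- plunger_r_nozzle (a point): tip of the right plunger's steel nozzle (6 mm in diameter), straight below its head, 78 mm above the table at rest, 24 mm above the mouth of a cup in the home carrier; moves down with the plunger and stops 8 mm short of the mouth
- amber_bottle: amber reagent bottle 72 mm in diameter, 170 mm high; a bystander, to be left alone. Origin: centre of its underside
- water_a: clear drink bottle with orange cap, 60 mm in diameter, 170 mm high; a bystander, to be left alone. Origin: centre of its underside
- dropper: small amber dropper bottle, 26 mm in diameter, 60 mm high; a bystander, to be left alone. Origin: centre of its underside
- screw_cap: white screw cap lying on the table, 38 mm in diameter, 16 mm high; a bystander, to be left alone. Origin: centre of its underside
- phone: black phone lying flat, 155 x 75 x 9 mm; a bystander, to be left alone. Origin: centre of its underside
Mind the look-alikes: they are no part of the job. Of the things shaped like the tray, the green one is meant.

How it is judged:
By the outcome, as a careful person would: the job done as asked, in the order asked, and still so for the second after the job is handed in, with the robot touching nothing.
Of cup_white, cup_green, cup_yellow, cup_red only 2 to 3 are there at a start; the rules pass over those that are not, and their reading is None.
At some moment in a run one of cup_white, cup_green, cup_yellow, cup_red may be knocked a few centimetres aside while the robot is not near it.
It also fails if it takes over 210 s, if anything falls off the work surface, if the arm or the gripper's body presses on something with over 40 N, if the wrist force passes 120 N, or if a joint passes its speed limit or range.

### The arm

A 7-joint arm with a two-finger parallel gripper is mounted at the origin on the work surface. World frame = base frame: x ahead of the robot, y to its left, z up, the work surface at z = 0. Lengths are in m, angles in rad, forces in N, time in s.
With the tool pointing down it reaches from about 0.425 to 0.925 m from the base axis. Payload 6.8 kg.
Tool frame: the origin (TCP) lies midway between the tips of the shut fingers; the grasp point (between the pads) lies 19 mm behind it; z points along the fingers, y is the direction in which the jaws open and shut (so a half turn about z gives the same grasp; the last joint's range is limited). The gripper opens to 85 mm and grips with 20 to 120 N. Pads are 22 mm wide; open, the fingers measure 114 mm over their backs; the gripper's body (76 mm by 85 mm) begins 54 mm behind the grasp point. The pads swing forward as they close: fully open they stand 13 mm farther back than shut.
Start: joints at [-1.323, 0.477, 0.022, 1.555, -0.011, 1.109, -0.083], TCP at [0.235, 0.633, 0.231] pointing down, gripper open.
Joint ranges: [-2.96, 2.96], [-0.34, 2.1], [-1.41, 1.46], [0.24, 2.44], [-1.37, 4.51], [0.17, 1.92], [-2.96, 2.96]. Speed limits (rad/s): [2.39, 2.39, 3.14, 3.14, 3.14, 3.14, 3.14].

### API

Orientations are given as a unit quaternion [w, x, y, z].
In Python, from station import bot gives the robot as it stands.
- The arm moves only by the shell command python3 -m jog 'ROWS' [FORCE]. ROWS is JSON, a list of rows, each a list of 3 entries, a list of its own where there are three numbers: the shift along the tool's x, y, z in mm, then the turn, a rotation vector about the tool's x, y, z in degrees, then the closure, from -1 (fully open) to 1 (shut). A call has 1 to 12 rows; each row shifts and turns the commanded pose from where the row before left it, along the tool's axes as they then stand; what a row does not reach is not made up. A row lasts 1/8 s, in which the tool goes at most 62.5 mm and 10.7 degrees, less where a joint would pass 70% of its speed; a pose out of reach is approached as far as the arm can. A call is refused whole if a number of a shift passes 62.5 or a number of a turn 10.7, either way. A call with a gripper value outside its range is refused whole. The fingers move at their own pace and stop on an object; FORCE is the grip in N (left out, the last holds). Time passes only in rows, so rows that do not move let the fingers close. It gives the time, the measured TCP pose, the force and the opening at its end, in the units of the state.
- bot.get_obs(): the state, without advancing time (a new reading comes with each control period).
- bot.read_camera(name): name is "scene" or "top" or "wrist"; returns (picture, depth): 384x512x3 uint8, red, green, blue; 384x512 float32, m along the optical axis (not along the pixel's ray), 0 where there is no reading.
- bot.camera_info(name): a dict with "fx", "fy", "cx", "cy" (pixels), "k1" (the pictures are not rectified: a ray, as slopes to the right and down, at radius r is drawn at 1 + k1 r^2 times it, then the intrinsics apply), "world_from_camera" (4x4, takes a point from camera to world coordinates); the wrist camera has in their place "mount" (4x4, takes a point from camera to tool coordinates, whose origin is the TCP and whose axes are the flange's). Camera axes: x right, y up, looking along -z (the intrinsics and any distortion apply to the point x, -y, -z); pixel columns grow to the right and rows downward; lengths in m; the calibration is good to about 2 mm. A picture is of the moment at which its call begins: read the wrist's pose just before it. camera_info takes no time and is no camera call.
- bot.hand_in(): hands the job in, once; it reports no verdict.
Trained networks look in the newest picture that a camera, given by its name, has taken for a name from the list of things; names that differ only in an ending like _2 or _b are one class to them, and where a whole thing is asked for, a point or a joint stands for the part that bears it (a point fixed in the world has none). Each returns a list of dicts, best first, with "score" (0 to 1); they miss things now and then, are a little off and sometimes report something else, mostly with a low value. They report only what shows in the picture. A call takes as long as a camera call. They do not tell look-alikes from the thing itself.
- bot.find_in(camera, thing): "xy" ([column, row] as shares, 0 to 1, of the picture: columns of its width, rows of its height, amid what is visible of it).
- bot.cut_out(camera, thing): "pixels" (384x512 bool, what is visible of it) and "xy" ([column, row] as shares, 0 to 1, of the picture: columns of its width, rows of its height, amid what is visible of it).
- bot.landmark_of(camera, thing): "xy" ([column, row] as shares, 0 to 1, of the picture: columns of its width, rows of its height: a listed point, or the origin of a listed thing).
The state is a dict: "t": time; "q": joint angles; "joint_vel": joint speeds; "joint_torque": joint torques, N m; "eef_pos": TCP position; "tool_rot": TCP orientation; "contact_force": force on the tool from outside, world axes, zero at the start; "torque": the same for the moment, N m; "gripper_width": opening from 0.0 (shut) to 1.0 (fully open).
Only numpy, scipy, OpenCV 4.12 (cv2) and the standard library are available. Lean on these libraries where they do the work, as an engineer would, in place of code of your own. Each camera call takes 0.05 s, during which the arm holds its last target.

## Working session

There is one attempt and no reset: what is moved stays moved. The work goes in short steps, Python scripts to look and compute and a shell command to move; the robot and the scene stay as the last step left them, time stands still between calls to the robot, and variables do not carry over. Pictures are saved under pics/ and viewed, and the job is handed in when it is done.

```bash
ls; mkdir -p pics
cat > h.py <<'E'
import numpy as np, cv2, sys
from station import bot
from scipy.spatial.transform import Rotation as R
def q2R(q): return R.from_quat([q[1],q[2],q[3],q[0]]).as_matrix()
def snap(cam,name=None):
    o=bot.get_obs(); im,d=bot.read_camera(cam)
    if name: cv2.imwrite('pics/'+name,im[:,:,::-1])
    ci=bot.camera_info(cam)
    if cam=='wrist':
        T=np.eye(4);T[:3,:3]=q2R(o['tool_rot']);T[:3,3]=o['eef_pos'];T=T@np.array(ci['mount'])
    else: T=np.array(ci['world_from_camera'])
    return im,d,ci,T
def ray(u,v,ci):
    K=np.array([[ci['fx'],0,ci['cx']],[0,ci['fy'],ci['cy']],[0,0,1.]])
    p=np.stack([np.ravel(u),np.ravel(v)],-1).astype(np.float64)[:,None]
    p=cv2.undistortPoints(p,K,np.array([ci['k1'],0,0,0,0.]))[:,0]
    return np.c_[p[:,0],-p[:,1],-np.ones(len(p))]
def pts(u,v,d,ci,T):
    r=ray(u,v,ci); z=d[np.ravel(v).astype(int),np.ravel(u).astype(int)]
    return (r*z[:,None])@T[:3,:3].T+T[:3,3]
def onz(u,v,z,ci,T):
    r=ray(u,v,ci)@T[:3,:3].T; s=(z-T[2,3])/r[:,2]
    return r*s[:,None]+T[:3,3]
def proj(P,ci,T):
    P=np.atleast_2d(P); c=(P-T[:3,3])@T[:3,:3]
    x=c[:,0]/-c[:,2]; y=-c[:,1]/-c[:,2]; f=1+ci['k1']*(x*x+y*y)
    return np.c_[ci['fx']*x*f+ci['cx'],ci['fy']*y*f+ci['cy']]
def full(cam,name=None):
    im,d,ci,T=snap(cam,name)
    v,u=np.mgrid[0:384,0:512]
    return im,d,ci,T,pts(u,v,d,ci,T).reshape(384,512,3)
E
python3 - <<'E'
from h import *
print(bot.get_obs())
for c in ['scene','top','wrist']:
    im,d,ci,T=snap(c,c+'0.png'); print(c,ci)
E
```

```text
pics
{'t': 0.0, 'q': array([-1.32310032,  0.47779175,  0.02231973,  1.55646314, -0.01149297,
        1.10930782, -0.08310935]), 'joint_vel': array([ 0.00126421,  0.00114913,  0.00013413,  0.00031965, -0.00040307,
        0.00049689,  0.00113311]), 'joint_torque': array([-6.25561788e-04, -5.96433735e+01,  1.60685442e+00, -2.81193066e+01,
        1.22657191e-02,  9.22963925e-03, -4.78505427e-06]), 'eef_pos': array([0.23492268, 0.63215852, 0.23032601]), 'tool_rot': array([-9.65304445e-05,  1.76944806e-01,  9.84220345e-01, -9.15991670e-04]), 'contact_force': array([-0.69436824, -0.18674739, -0.12456198]), 'torque': array([-0.00655277, -0.02354187, -0.04157249]), 'gripper_width': 0.9995868433090875}
scene {'fx': 357.85465871426504, 'fy': 357.85465871426504, 'cx': 254.5139634830762, 'cy': 190.8286217644021, 'k1': -0.038768945197059326, 'world_from_camera': array([[ 0.81429813, -0.45358352,  0.36218856,  0.93534222],
       [ 0.58031409,  0.62283284, -0.5247045 , -0.56825456],
       [ 0.01241439,  0.63744902,  0.77039252,  0.97603779],
       [ 0.        ,  0.        ,  0.        ,  1.    
[... 201 characters left out ...]
-0.17817596,  0.23725348],
       [-0.99970543, -0.0119688 ,  0.02111391,  0.04420203],
       [ 0.01864091,  0.17845164,  0.98377209,  1.72626061],
       [ 0.        ,  0.        ,  0.        ,  1.        ]])}
wrist {'fx': 272.6134367652577, 'fy': 272.6134367652577, 'cx': 250.97055113605762, 'cy': 189.94225273374636, 'k1': -0.054338257971397415, 'mount': array([[-1.37499376e-04,  9.46407950e-01,  3.22973643e-01,
         8.29015455e-02],
       [ 9.99999917e-01,  5.88867696e-06,  4.08473807e-04,
        -3.72115987e-04],
       [ 3.84680971e-04,  3.22973672e-01, -9.46407871e-01,
        -1.43078113e-01],
       [ 0.00000000e+00,  0.00000000e+00,  0.00000000e+00,
         1.00000000e+00]])}
```

View pics/scene0.png

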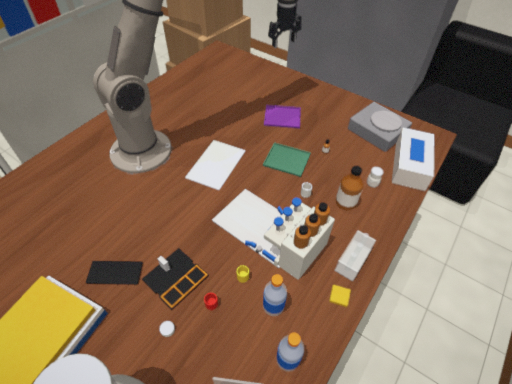

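View pics/top0.png

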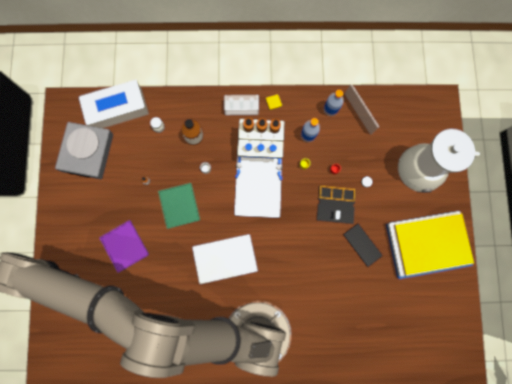

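View pics/wrist0.png

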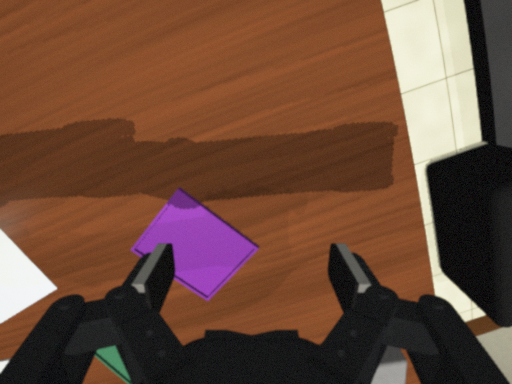

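Scene: the stand is at top-image (260,165) with its open end facing the robot. The carrier is at (337,205), the green tray at (179,205) and a purple look-alike at (124,245). Cups: white at (205,167), yellow at (305,163) and red at (335,168). No green cup shows. The white disc at (367,181) is probably the screw cap. Next I'll measure coarsely.

Run:
```python
from h import *
for cam in ['top','scene']:
    im,d,ci,T,P=full(cam)
    print(cam)
    for n in ['stand','carrier','carrier_grip','tray','cup_white','cup_green','cup_yellow','cup_red','screw_cap','plunger_m_top','plunger_l_top','plunger_r_top','stand_load','dropper','amber_bottle','water_a','phone']:
        for r in bot.landmark_of(cam,n)[:2]:
            u,v=r['xy'][0]*512,r['xy'][1]*384
            ui,vi=int(min(u,511)),int(min(v,383))
            print(n,round(r['score'],2),round(u),round(v),P[vi,ui].round(3),onz(u,v,0.0,ci,T)[0].round(3))
```

```text
top
stand 0.68 260 156 [ 0.652 -0.015  0.121] [ 0.68  -0.022  0.   ]
carrier 0.71 336 205 [ 0.483 -0.313  0.012] [ 0.482 -0.317  0.   ]
carrier_grip 0.57 335 215 [ 0.443 -0.301  0.024] [ 0.443 -0.309  0.   ]
tray 0.75 181 205 [0.488 0.289 0.   ] [0.487 0.286 0.   ]
tray 0.68 125 248 [0.325 0.498 0.008] [0.326 0.498 0.   ]
cup_white 0.48 205 164 [0.643 0.195 0.029] [0.648 0.194 0.   ]
cup_green 0.35 303 162 [ 0.655 -0.187  0.011] [ 0.654 -0.192  0.   ]
cup_yellow 0.73 259 159 [ 0.665 -0.019  0.009] [ 0.667 -0.019  0.   ]
cup_yellow 0.45 305 165 [ 0.638 -0.198  0.013] [ 0.64  -0.201  0.   ]
cup_red 0.61 332 169 [ 0.625 -0.304  0.014] [ 0.625 -0.308  0.   ]
screw_cap 0.49 368 185 [ 0.56  -0.443  0.011] [ 0.56  -0.446  0.   ]
plunger_m_top 0.56 260 145 [ 0.676 -0.014  0.172] [ 0.723 -0.024  0.   ]
plunger_l_top 0.39 242 149 [0.681 0.047 0.116] [0.71  0.045 0.   ]
plunger_r_top 0.48 272 149 [ 0.667 -0.061  0.162] [ 0.709 -0.073  0.   ]
plunger_r_top 0.4 145 184 [0.571 0.42  0.03 ] [0.574 0.425 0.   ]
stand_load 0.7 259 192 [ 0.535 -0.013  0.003] [ 0.535 -0.016  0.   ]
stand_load 0.41 259 
[... 1353 characters left out ...]
0.167] [0.608 0.103 0.   ]
plunger_m_top 0.23 274 230 [ 0.662 -0.07   0.119] [ 0.625 -0.     0.   ]
plunger_l_top 0.65 299 199 [0.673 0.035 0.163] [0.623 0.156 0.   ]
plunger_l_top 0.64 164 264 [ 0.447 -0.313  0.049] [ 0.423 -0.3    0.   ]
plunger_r_top 0.55 278 220 [ 0.666 -0.061  0.167] [0.613 0.041 0.   ]
stand_load 0.55 247 215 [ 0.515 -0.007  0.007] [ 0.516 -0.004  0.   ]
dropper 0.61 326 150 [0.589 0.411 0.025] [0.584 0.432 0.   ]
amber_bottle 0.88 342 200 [0.755 0.205 0.049] [ 0.747  0.243 -0.   ]
water_a 0.92 272 304 [ 0.772 -0.242  0.085] [ 0.758 -0.211  0.   ]
phone 0.68 113 271 [ 0.32  -0.407  0.008] [ 0.317 -0.406  0.   ]
phone 0.24 289 160 [0.494 0.291 0.006] [0.495 0.296 0.   ]
```

```bash
python3 -m jog '[[[0,0,-25],[0,0,-5.1],-1],[[0,0,-25],[0,0,-5.1],-1],[[0,0,-25],[0,0,-5.1],-1],[[0,0,-25],[0,0,-5.1],-1],[[-27,-39,0],[0,0,0],-1],[[-27,-39,0],[0,0,0],-1],[[-27,-39,0],[0,0,0],-1],[[-27,-39,0],[0,0,0],-1],[[-27,-39,0],[0,0,0],-1],[[-27,-39,0],[0,0,0],-1],[[-27,-39,0],[0,0,0],-1],[[-27,-39,0],[0,0,0],-1]]' 60
python3 - <<'E'
from h import *
im,d,ci,T=snap('wrist','w1.png')
E
```

```text
t: 3.45
eef_pos: [0.452, 0.3194, 0.3315]
tool_rot: [0.0, -0.0, 1.0, 0.0]
contact_force: [-0.1, 0.3, -0.1]
gripper_width: 0.999
```

View pics/w1.png

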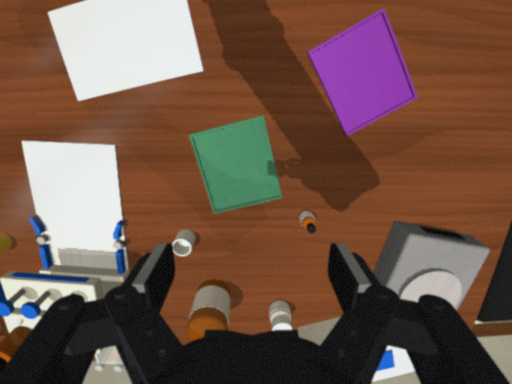

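The view shows the green tray at pixel (236,165), turned about 13°, the white cup standing at (183,242), and the stand at lower left with its lips at (40,230)/(120,240). Next I'll measure these three.

Run:
```python
from h import *
print(bot.get_obs()['eef_pos'])
im,d,ci,T,P=full('wrist')
hsv=cv2.cvtColor(im,cv2.COLOR_RGB2HSV)
m=((hsv[...,0]>60)&(hsv[...,0]<90)&(hsv[...,1]>80)&(d>0)).astype(np.uint8)
n,l,s,c=cv2.connectedComponentsWithStats(m); k=1+np.argmax(s[1:,4]); 
q=P[l==k]; print('tray n',s[k],'z',np.percentile(q[:,2],[2,50,98]))
print(cv2.minAreaRect((q[:,:2]*1000).astype(np.float32)))
# white cup rim
w=P[215:260,165:205].reshape(-1,3); col=im[215:260,165:205].reshape(-1,3)
r=w[(w[:,2]>0.03)&(w[:,2]<.05)]; print('cup',len(r),r.min(0),r.max(0),r.mean(0)); print(cv2.minEnclosingCircle((r[:,:2]*1000).astype(np.float32)))
# bed
mm=(P[...,2]>0.003)&(P[...,2]<0.012)&(hsv[...,1]<40)&(hsv[...,2]>150); mm[:, 150:]=0
b=P[mm]; print('bed',len(b)); print(cv2.minAreaRect((b[:,:2]*1000).astype(np.float32)))
```

```text
[0.45650456 0.31235735 0.3317151 ]
tray n [ 195  113   91   97 6007] z [0.00266743 0.00451854 0.01022497]
((484.87652587890625, 294.16656494140625), (148.6629180908203, 127.72260284423828), 13.829346656799316)
cup 184 [0.60893707 0.17397107 0.03006833] [0.64498187 0.20988842 0.04220741] [0.62671676 0.19197401 0.03720256]
((627.1124267578125, 191.60276794433594), 18.38848876953125)
bed 10402
((454.97357177734375, 11.243972778320312), (209.06619262695312, 505.6430358886719), 76.95242309570312)
```

```bash
python3 -m jog '[[[-3,-50,0],[0,0,0],-1],[[-3,-50,0],[0,0,0],-1],[[-3,-50,0],[0,0,0],-1],[[0,-50,0],[0,0,0],-1],[[0,-50,0],[0,0,0],-1],[[0,-50,0],[0,0,0],-1],[[0,0,0],[0,0,0],-1]]'
python3 - <<'E'
from h import *
im,d,ci,T=snap('wrist','w2.png')
E
```

```text
t: 4.42
eef_pos: [0.4601, 0.0172, 0.3317]
tool_rot: [0.0, 0.003, 1.0, -0.0]
contact_force: [-0.2, -0.4, -0.9]
gripper_width: 0.998
```

View pics/w2.png

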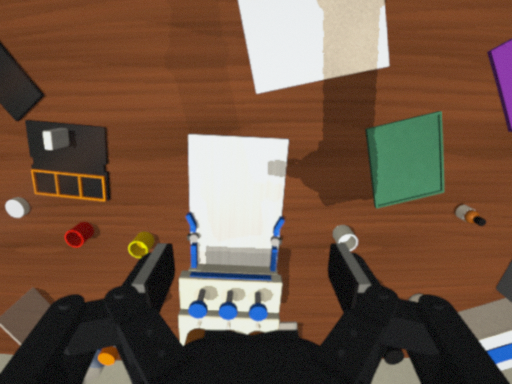

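All in view: carrier (66,160), red cup (78,235), yellow (142,243), white (345,237), screw cap (17,208), stand plungers (198,310), (228,311) and (258,312). Next I'll measure the stand and carrier.

Run:
```python
from h import *
im,d,ci,T,P=full('wrist')
hsv=cv2.cvtColor(im,cv2.COLOR_RGB2HSV)
mm=((P[...,2]>0.002)&(P[...,2]<0.012)&(hsv[...,1]<50)&(hsv[...,2]>150)).astype(np.uint8)
n,l,s,c=cv2.connectedComponentsWithStats(mm)
k=l[160,230]; print(s[k]); 
import numpy as np
m=(l==k)
# edges: left/right border per row 145..200, bottom edge row per column
Ls=[];Rs=[];Ts=[]
for v in range(146,200,2):
    us=np.where(m[v])[0]; Ls.append((us.min()-.5,v)); Rs.append((us.max()+.5,v))
for u in range(196,282,3):
    vs=np.where(m[:,u])[0]; Ts.append((u,vs.min()-.5))
def ln(a,z=0.006):
    a=np.array(a); w=onz(a[:,0],a[:,1],z,ci,T)[:,:2]; return cv2.fitLine((w*1000).astype(np.float32),cv2.DIST_HUBER,0,.01,.01).ravel()
for n_,a in (('L',Ls),('R',Rs),('T',Ts)):
    f=ln(a); print(n_,f,np.degrees(np.arctan2(f[1],f[0])))
# plunger blue tops
b=(hsv[...,0]>95)&(hsv[...,0]<125)&(hsv[...,1]>150)&(P[...,2]>0.155)&(P[...,2]<.172)
n,l,s,c=cv2.connectedComponentsWithStats(b.astype(np.uint8))
for i in range(1,n):
    if s[i,4]>60:
        q=P[l==i]; print('pl',s[i,4],q.mean(0).round(4),q.min(0).round(4),q.max(0).round(4), cv2.minEnclosingCircle((q[:,:2]*1000).astype(np.float32)))
# carrier dark
R0=P[100:215,15:120].reshape(-1,3); h=hsv[100:215,15:120].reshape(-1,3)
blk=(h[:,2]<70)&(R0[:,2]>0.003)&(R0[:,2]<.02)
o=(h[:,0]<25)&(h[:,1]>200)&(h[:,2]>180)&(R0[:,2]>.008)
q=R0[blk|o]; print('carrier',len(q),cv2.minAreaRect((q[:,:2]*1000).astype(np.float32)), np.median(R0[blk][:,2]))
g=R0[(R0[:,2]>.046)&(R0[:,2]<.06)]; print('grip',len(g),cv2.minAreaRect((g[:,:2]*1000).astype(np.float32)),g.mean(0))
for nme,(u0,u1,v0,v1) in dict(red=(60,97,215,255),yel=(125,160,225,265),wh=(325,362,215,255)).items():
    w=P[v0:v1,u0:u1].reshape(-1,3); r=w[(w[:,2]>.03)&(w[:,2]<.048)]; print(nme,len(r),cv2.minEnclosingCircle((r[:,:2]*1000).astype(np.float32)))
```

```text
[  186   134   101   132 11127]
L [ 9.9873793e-01 -5.0224897e-02  4.9452234e+02 -9.4262688e+01] -2.8788857
R [ 9.9799049e-01 -6.3364245e-02  5.0428326e+02  7.6041420e+01] -3.6329377
T [5.9374157e-02 9.9823582e-01 4.4136023e+02 6.0834012e+00] 86.59611
pl 229 [ 0.664  -0.0618  0.164 ] [ 0.6532 -0.075   0.1581] [ 0.6792 -0.0498  0.1659] ((665.8115844726562, -61.67840576171875), 13.422080993652344)
pl 228 [ 0.6666 -0.0181  0.164 ] [ 0.6551 -0.0316  0.1572] [ 0.681  -0.0056  0.1662] ((667.9812622070312, -18.098894119262695), 13.512258529663086)
pl 221 [0.6691 0.025  0.1639] [0.6572 0.0129 0.1584] [0.6821 0.0376 0.1664] ((670.3338012695312, 25.043794631958008), 13.24923038482666)
carrier 4719 ((462.405517578125, -317.91156005859375), (157.66915893554688, 169.29306030273438), 84.3346939086914) 0.008580835842154633
grip 204 ((435.68328857421875, -307.30389404296875), (15.654633522033691, 29.57026481628418), 81.5091323852539) [ 0.43547931 -0.30545817  0.05223468]
red 227 ((616.9586791992188, -312.0320739746094), 19.180171966552734)
yel 212 ((639.3714599609375, -193.7253875732422), 18.93141746520996)
wh 128 ((626.8323364257812, 191.49305725097656), 18.40483283996582)
```

```bash
python3 -m jog '[[[2,-41,10],[0,0,0],-1],[[2,-41,10],[0,0,0],-1],[[2,-41,10],[0,0,0],-1],[[2,-41,10],[0,0,0],-1],[[2,-41,10],[0,0,0],-1],[[2,-41,10],[0,0,0],-1],[[2,-41,10],[0,0,0],-1],[[2,-41,10],[0,0,0],-1],[[0,0,0],[0,0,0],-1]]'
cat > car.py <<'E'
from h import *
from scipy.optimize import least_squares
def carrier(name=None,verbose=True):
    im,d,ci,T,P=full('wrist',name)
    hsv=cv2.cvtColor(im,cv2.COLOR_RGB2HSV)
    h=hsv
    o=(h[...,0]<25)&(h[...,1]>180)&(h[...,2]>150)&(P[...,2]>.006)&(P[...,2]<.03)
    n,l,s,c=cv2.connectedComponentsWithStats(o.astype(np.uint8)); k=1+np.argmax(s[1:,4])
    q=P[l==k]; rect=cv2.minAreaRect((q[:,:2]*1000).astype(np.float32)); print('orange',s[k],rect,np.percentile(q[:,2],[5,50,95]))
    ctr=q[:,:2].mean(0)
    near=np.hypot(P[...,0]-ctr[0]+.08,P[...,1]-ctr[1])<.08
    g=P[near&(P[...,2]>.049)&(P[...,2]<.065)&(d>0)]
    if len(g): print('grip',len(g),cv2.minAreaRect((g[:,:2]*1000).astype(np.float32)),g.mean(0))
    blk=P[near&(h[...,2]<70)&(P[...,2]>.003)&(P[...,2]<.02)]
    print('black',len(blk),cv2.minAreaRect((np.r_[blk,q][:,:2]*1000).astype(np.float32)),np.median(blk[:,2]))
if __name__=='__main__': carrier(sys.argv[1])
E
python3 car.py w3.png
```

```text
t: 5.65
eef_pos: [0.4443, -0.3085, 0.2504]
tool_rot: [-0.001, 0.001, 1.0, -0.0]
contact_force: [-0.1, 0.4, -0.7]
gripper_width: 1.002
orange [200 191  93  38 733] ((522.4009399414062, -317.423828125), (138.65579223632812, 47.805206298828125), 83.50669860839844) [0.00774962 0.01397534 0.0153838 ]
grip 246 ((435.3479309082031, -308.2631530761719), (13.946517944335938, 29.3866024017334), 83.92332458496094) [ 0.43475429 -0.30821723  0.0531289 ]
black 5530 ((456.28985595703125, -316.20098876953125), (153.30081176757812, 179.4558563232422), 83.50669860839844) 0.008406511652369691
```

View pics/w3.png

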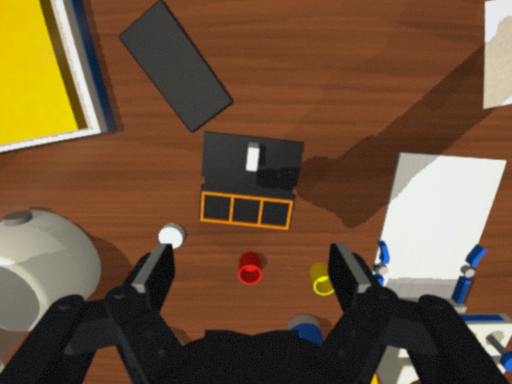

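The carrier reads yaw −6.3° and grip (0.435,−0.308, top 0.053). The bay centre agrees to under 1 mm. Going down to grip.

```bash
python3 -m jog '[[[9,0,0],[0,0,6.3],-1],[[0,-1,30],[0,0,0],-1],[[0,0,40],[0,0,0],-1],[[0,0,40],[0,0,0],-1],[[0,0,40],[0,0,0],-1],[[0,0,40],[0,0,0],-1],[[0,0,25],[0,0,0],-1],[[0,0,12],[0,0,0],-1],[[0,0,0],[0,0,0],-1],[[0,0,0],[0,0,0],-1]]'
```

```text
t: 6.95
eef_pos: [0.4363, -0.3082, 0.0253]
tool_rot: [0.001, 0.055, 0.999, -0.0]
contact_force: [-1.2, -0.8, 0.2]
gripper_width: 1.003
```

```bash
python3 -m jog '[[[1,0,2],[0,0,0],0],[[0,0,0],[0,0,0],1],[[0,0,0],[0,0,0],1],[[0,0,0],[0,0,0],1],[[0,0,0],[0,0,0],1],[[0,0,0],[0,0,0],1]]' 80; python3 -m jog '[[[0,0,-20],[0,0,0],1],[[0,0,-30],[0,0,0],1],[[0,0,0],[0,0,0],1]]'
python3 - <<'E'
from h import *
snap('wrist','w4.png')
E
```

```text
t: 7.7
eef_pos: [0.4344, -0.308, 0.0226]
tool_rot: [0.0, 0.055, 0.998, 0.0]
contact_force: [-1.3, 1.1, 5.6]
gripper_width: 0.152
t: 8.07
eef_pos: [0.4351, -0.3087, 0.0734]
tool_rot: [0.001, 0.055, 0.998, -0.001]
contact_force: [0.4, 0.3, -4.1]
gripper_width: 0.148
```

View pics/w4.png

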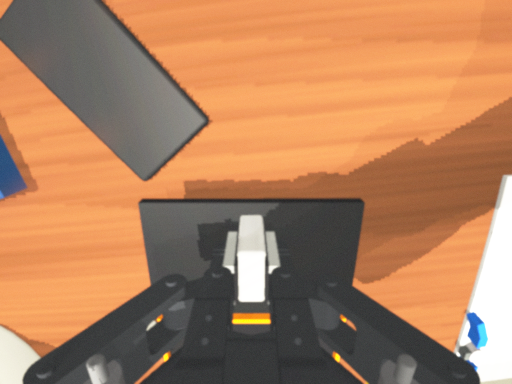

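```bash
python3 -m jog '[[[0,0,0],[0,0,-3.1],1],[[-2.3,20,0],[0,0,0],1],[[-2.3,33.7,0],[0,0,0],1],[[-2.3,33.7,0],[0,0,0],1],[[-2.3,33.7,0],[0,0,0],1],[[-2.3,33.7,0],[0,0,0],1],[[-2.3,33.7,0],[0,0,0],1],[[-2.3,33.7,0],[0,0,0],1],[[-2.3,33.7,0],[0,0,0],1],[[-2.3,33.7,0],[0,0,0],1],[[-0.5,13,0],[0,0,0],1],[[0,0,0],[0,0,0],1]]'; python3 -m jog '[[[0,0,0],[0,0,0],1],[[0,0,0],[0,0,0],1]]'
python3 - <<'E'
from h import *
im,d,ci,T,P=full('wrist','w5.png')
E
```

```text
t: 9.62
eef_pos: [0.4717, -0.0068, 0.0715]
tool_rot: [-0.001, 0.027, 1.0, -0.0]
contact_force: [0.6, -0.9, -3.3]
gripper_width: 0.152
t: 9.88
eef_pos: [0.472, -0.0085, 0.0722]
tool_rot: [-0.0, 0.029, 1.0, -0.0]
contact_force: [0.0, -0.6, -3.6]
gripper_width: 0.152
```

View pics/w5.png

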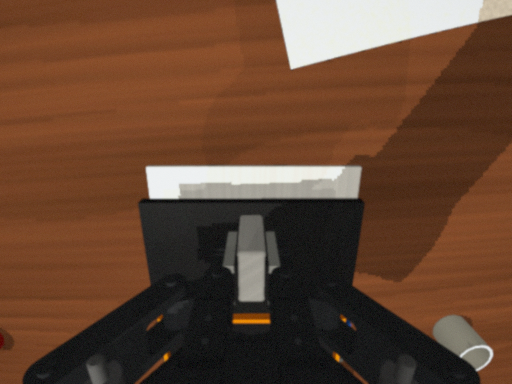

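The held carrier is square over the bed end and centred (bed visible equally left and right, 147–360 px). Lowering it.

```bash
python3 -m jog '[[[0,1,15],[0,0,0],1],[[0,0,15],[0,0,0],1],[[0,0,7],[0,0,0],1],[[0,0,4],[0,0,0],1],[[0,0,2],[0,0,0],1],[[0,0,0],[0,0,0],1],[[0,0,0],[0,0,0],1]]'
```

```text
t: 10.8
eef_pos: [0.4725, -0.0061, 0.0296]
tool_rot: [0.0, 0.028, 1.0, 0.0]
contact_force: [-0.6, 0.2, -4.3]
gripper_width: 0.153
```

```bash
python3 -m jog '[[[0,0,1],[0,0,0],1],[[0,0,0.5],[0,0,0],1],[[0,0,0],[0,0,0],1]]';python3 -m jog '[[[0,0,0],[0,0,0],0.4],[[0,0,0],[0,0,0],0],[[0,0,0],[0,0,0],-1],[[0,0,0],[0,0,0],-1],[[0,0,0],[0,0,0],-1]]'; python3 -m jog '[[[0,0,-20],[0,0,0],-1],[[0,0,-40],[0,0,0],-1],[[0,0,-45],[0,0,0],-1],[[0,0,-45],[0,0,0],-1],[[0,0,-45],[0,0,0],-1],[[0,0,-30],[0,0,0],-1],[[0,0,0],[0,0,0],-1]]'; python3 car.py w6.png
```

```text
t: 11.18
eef_pos: [0.4725, -0.006, 0.0286]
tool_rot: [0.0, 0.028, 1.0, 0.0]
contact_force: [-2.0, 0.3, 8.4]
gripper_width: 0.153
t: 11.8
eef_pos: [0.4723, -0.0062, 0.0278]
tool_rot: [0.0, 0.028, 1.0, -0.0]
contact_force: [0.6, -0.0, 0.5]
gripper_width: 1.003
t: 12.68
eef_pos: [0.4736, -0.006, 0.2548]
tool_rot: [0.002, 0.028, 1.0, 0.001]
contact_force: [-0.4, -0.1, -0.2]
gripper_width: 1.001
orange [206 201  91  28 628] ((560.086669921875, -11.160713195800781), (137.42123413085938, 46.5207405090332), 86.7981185913086) [0.01377229 0.0198913  0.02140755]
grip 260 ((472.49114990234375, -7.3400726318359375), (12.947322845458984, 29.196109771728516), 86.82422637939453) [ 0.47164492 -0.00724983  0.05871349]
black 4990 ((517.7623291015625, -8.8323974609375), (138.4679718017578, 131.29737854003906), 86.7981185913086) 0.014326947951678964
```

View pics/w6.png

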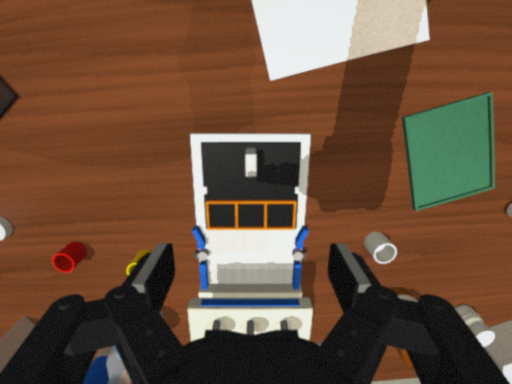

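Carrier placed at origin (0.517,−0.010), yaw −3.2°, matching the stand. Its edges lie within the bed (pixels 190–312). Now the white cup, with the jaws turned along the stand's x.

```bash
python3 -m jog '[[[0,0,0],[0,0,10],-1],[[0,0,0],[0,0,10],-1],[[0,0,0],[0,0,10],-1],[[0,0,0],[0,0,10],-1],[[0,0,0],[0,0,10],-1],[[0,0,0],[0,0,10],-1],[[0,0,0],[0,0,10],-1],[[0,0,0],[0,0,10],-1],[[0,0,0],[0,0,10],-1]]'; python3 -m jog '[[[34,23.7,0],[0,0,0],-1],[[34,23.7,0],[0,0,0],-1],[[34,23.7,0],[0,0,0],-1],[[34,23.7,0],[0,0,0],-1],[[34,23.7,0],[0,0,0],-1],[[34,23.7,0],[0,0,0],-1],[[0,0,0],[0,0,0],-1]]' 35
cat > cup.py <<'E'
from h import *
def cups(name=None,cam='wrist'):
    im,d,ci,T,P=full(cam,name); h=cv2.cvtColor(im,cv2.COLOR_RGB2HSV)
    o=bot.get_obs(); print('tcp',o['eef_pos'].round(4),'yaw x',np.degrees(np.arctan2(*q2R(o['tool_rot'])[[1,0],0])).round(2),'F',o['contact_force'].round(1))
    M=dict(white=(h[...,1]<45)&(h[...,2]>120),yellow=(h[...,0]>22)&(h[...,0]<35)&(h[...,1]>130),red=((h[...,0]<6)|(h[...,0]>174))&(h[...,1]>150),green=(h[...,0]>40)&(h[...,0]<85)&(h[...,1]>110))
    for n,m in M.items():
        nn,l,s,c=cv2.connectedComponentsWithStats((m&(d>0)).astype(np.uint8))
        for k in range(1,nn):
            if s[k,4]<60: continue
            q=P[l==k]; zt=np.percentile(q[:,2],97)
            if not .03<zt<.075: continue
            r=q[(q[:,2]>zt-.004)&(q[:,2]<zt+.003)]
            if len(r)<10: continue
            (cx,cy),rad=cv2.minEnclosingCircle((r[:,:2]*1000).astype(np.float32))
            # robust circle centre with known radius 18: use points in rim
            if 14<rad<24: print(n,'c',round(cx,1),round(cy,1),'r',round(rad,1),'ztop',round(zt,4),'px',c[k].round())
if __name__=='__main__': cups(sys.argv[1] if len(sys.argv)>1 else None, sys.argv[2] if len(sys.argv)>2 else 'wrist')
E
python3 cup.py w7.png
```

```text
t: 13.85
eef_pos: [0.4712, -0.0063, 0.2513]
tool_rot: [-0.0, 0.729, 0.685, -0.001]
contact_force: [0.9, -0.4, 0.6]
gripper_width: 1.001
t: 14.72
eef_pos: [0.6256, 0.193, 0.2496]
tool_rot: [-0.0, 0.725, 0.689, -0.002]
contact_force: [-0.3, -0.2, -0.5]
gripper_width: 1.0
tcp [0.625  0.1904 0.2501] yaw x 86.91 F [ 0.  -0.6 -0.3]
white c 799.5 368.6 r 16.0 ztop 0.0664 px [392.   9.]
white c 627.2 192.0 r 18.0 ztop 0.041 px [253. 163.]
```

View pics/w7.png

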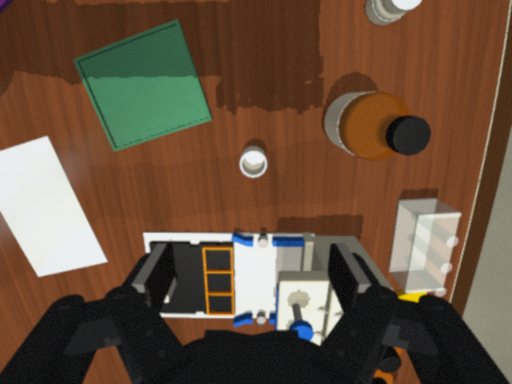

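White cup confirmed at (0.627,0.192), r 18.0, top 0.041 (pixel 253,163). Gripping.

```bash
python3 -m jog '[[[2,2,40],[0,0,0],-1],[[0,0,45],[0,0,0],-1],[[0,0,45],[0,0,0],-1],[[0,0,45],[0,0,0],-1],[[0,0,35],[0,0,0],-1],[[0,0,20],[0,0,0],-1],[[0,0,8],[0,0,0],-1],[[0,0,0],[0,0,0],-1],[[0,0,0],[0,0,0],-1]]'
```

```text
t: 15.9
eef_pos: [0.6287, 0.1916, 0.0162]
tool_rot: [0.0, 0.727, 0.687, 0.001]
contact_force: [-0.0, 1.0, -0.1]
gripper_width: 1.001
```

```bash
python3 -m jog '[[[0,0,0],[0,0,0],0],[[0,0,0],[0,0,0],0.3],[[0,0,0],[0,0,0],1],[[0,0,0],[0,0,0],1],[[0,0,0],[0,0,0],1]]' 35
```

```text
t: 16.52
eef_pos: [0.6279, 0.1917, 0.0153]
tool_rot: [-0.0, 0.726, 0.687, 0.0]
contact_force: [-1.5, 0.4, 6.2]
gripper_width: 0.411
```

```bash
python3 -m jog '[[[0,0,-30],[0,0,0],1],[[0,0,-45],[0,0,0],1],[[-32,-11,0],[0,0,0],1],[[-33,-11.5,0],[0,0,0],1],[[-33,-11.5,0],[0,0,0],1],[[-33,-11.5,0],[0,0,0],1],[[-32,-11,0],[0,0,0],1],[[0,0,0],[0,0,0],1],[[0,0,0],[0,0,0],1],[[0,0,0],[0,0,0],1]]'
python3 - <<'E'
from h import *
o=bot.get_obs(); print(o['eef_pos'])
snap('wrist','w8.png')
E
```

```text
t: 17.77
eef_pos: [0.5626, 0.0332, 0.0896]
tool_rot: [-0.0, 0.726, 0.688, 0.0]
contact_force: [1.1, -0.0, -1.3]
gripper_width: 0.409
[0.56262606 0.0332055  0.08962357]
```

View pics/w8.png

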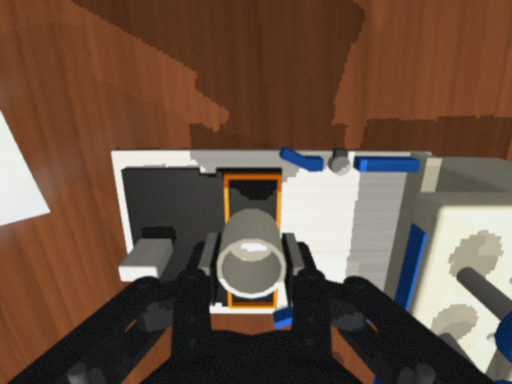

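The cup hangs over the bays, upright and aligned with the bay column (pixel 225–282). Lowering it.

```bash
python3 -m jog '[[[-1,0,25],[0,0,0],1],[[0,0,20],[0,0,0],1],[[0,0,10],[0,0,0],1],[[0,0,3],[0,0,0],1],[[0,0,0],[0,0,0],1],[[0,0,0],[0,0,0],1]]'; python3 -m jog '[[[0,0,1],[0,0,0],1],[[0,0,1],[0,0,0],1],[[0,0,0],[0,0,0],1]]'
```

```text
t: 18.58
eef_pos: [0.5627, 0.0309, 0.0324]
tool_rot: [0.0, 0.727, 0.687, 0.0]
contact_force: [-0.4, 0.3, -2.0]
gripper_width: 0.41
t: 18.95
eef_pos: [0.5621, 0.031, 0.0298]
tool_rot: [-0.0, 0.726, 0.687, 0.0]
contact_force: [-0.3, 0.0, -0.8]
gripper_width: 0.41
```

```bash
python3 -m jog '[[[0,0,0.5],[0,0,0],0.1],[[0,0,0],[0,0,0],-0.1],[[0,0,0],[0,0,0],-1],[[0,0,0],[0,0,0],-1],[[0,0,0],[0,0,0],-1],[[0,0,-40],[0,0,0],-1],[[0,0,-40],[0,0,0],-1],[[0,0,-45],[0,0,0],-1],[[0,0,-45],[0,0,0],-1],[[0,0,-45],[0,0,0],-1],[[0,0,0],[0,0,0],-1]]'; python3 cup.py w9.png
```

```text
t: 20.32
eef_pos: [0.5643, 0.0307, 0.2477]
tool_rot: [0.001, 0.727, 0.687, 0.003]
contact_force: [0.0, 1.0, -1.0]
gripper_width: 0.998
tcp [0.5629 0.031  0.2456] yaw x 86.82 F [0.2 0.4 0.1]
white c 561.6 31.5 r 17.8 ztop 0.0552 px [249. 165.]
yellow c 640.1 -193.1 r 18.7 ztop 0.041 px [304. 293.]
```

View pics/w9.png

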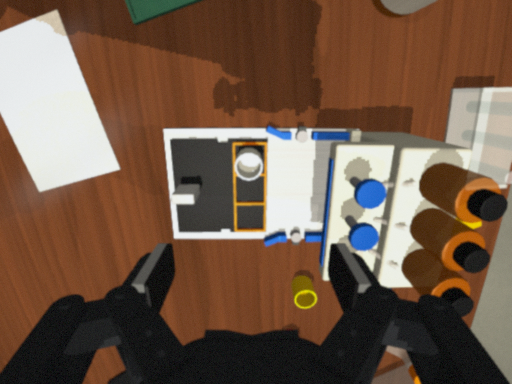

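White stands in the left bay (top 0.055, pixel 249,165). Yellow is at (0.640,−0.193). Moving there.

```bash
python3 -m jog '[[[-36.5,15,0],[0,0,0],-1],[[-36.5,15,0],[0,0,0],-1],[[-36.5,15,0],[0,0,0],-1],[[-36.5,15,0],[0,0,0],-1],[[-36.5,15,0],[0,0,0],-1],[[-36.5,15,0],[0,0,0],-1],[[0,0,0],[0,0,-10],-1],[[0,0,0],[0,0,-10],-1],[[0,0,0],[0,0,-10],-1],[[0,0,0],[0,0,0],-1]]'; python3 cup.py w10.png
```

```text
t: 21.62
eef_pos: [0.639, -0.1926, 0.2426]
tool_rot: [-0.001, 0.525, 0.851, -0.0]
contact_force: [0.8, -0.4, -0.1]
gripper_width: 1.001
tcp [ 0.6392 -0.1926  0.2429] yaw x 116.59 F [-0.2 -0.4 -0.9]
yellow c 639.0 -193.4 r 18.0 ztop 0.0411 px [251. 164.]
red c 618.1 -311.2 r 18.2 ztop 0.041 px [202. 227.]
```

View pics/w10.png

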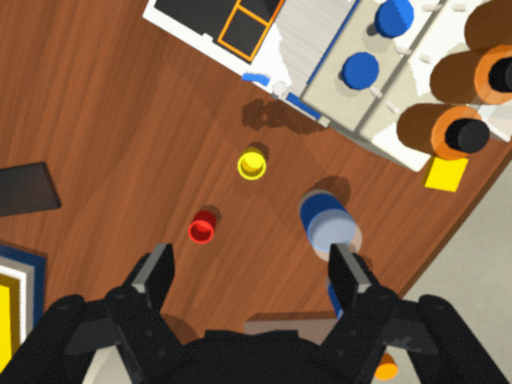

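```bash
python3 -m jog '[[[-1,0,40],[0,0,0],-1],[[0,0,45],[0,0,0],-1],[[0,0,45],[0,0,0],-1],[[0,0,45],[0,0,0],-1],[[0,0,30],[0,0,0],-1],[[0,0,16],[0,0,0],-1],[[0,0,8],[0,0,0],-1],[[0,0,0],[0,0,0],-1],[[0,0,0],[0,0,0],-1]]'
```

```text
t: 22.8
eef_pos: [0.6411, -0.194, 0.0165]
tool_rot: [0.001, 0.524, 0.852, 0.0]
contact_force: [0.6, -0.1, 0.7]
gripper_width: 0.998
```

```bash
python3 -m jog '[[[0,0,0],[0,0,0],0],[[0,0,0],[0,0,0],0.3],[[0,0,0],[0,0,0],1],[[0,0,0],[0,0,0],1],[[0,0,0],[0,0,0],1]]' 35
```

```text
t: 23.42
eef_pos: [0.6407, -0.1937, 0.0158]
tool_rot: [0.0, 0.524, 0.852, 0.0]
contact_force: [-0.9, -0.2, 4.8]
gripper_width: 0.409
```

```bash
python3 -m jog '[[[0,0,-30],[0,0,0],1],[[0,0,-45],[0,0,0],1],[[0,0,0],[0,0,10],1],[[0,0,0],[0,0,10],1],[[0,0,0],[0,0,9.8],1],[[-1.5,-26.5,0],[0,0,0],1],[[-1.5,-26.5,0],[0,0,0],1],[[-1.5,-26.5,0],[0,0,0],1],[[0,0,0],[0,0,0],1]]'; python3 -m jog '[[[36,-2,0],[0,0,0],1],[[36,-2,0],[0,0,0],1],[[36,-2,0],[0,0,0],1],[[36,-2,0],[0,0,0],1],[[36,-2,0],[0,0,0],1],[[0,0,0],[0,0,0],1],[[0,0,0],[0,0,0],1],[[0,0,0],[0,0,0],1]]'; python3 cup.py w11.png
```

```text
t: 24.55
eef_pos: [0.5583, -0.1942, 0.0899]
tool_rot: [-0.001, 0.726, 0.688, -0.0]
contact_force: [0.6, 0.1, -0.4]
gripper_width: 0.405
t: 25.55
eef_pos: [0.5602, -0.0151, 0.0904]
tool_rot: [0.0, 0.726, 0.688, -0.0]
contact_force: [-0.5, -0.3, -0.5]
gripper_width: 0.411
tcp [ 0.5602 -0.0151  0.0904] yaw x 86.9 F [ 0.3  0.5 -0.7]
white c 562.1 30.8 r 17.7 ztop 0.0551 px [250. 153.]
white c 474.2 -6.4 r 15.3 ztop 0.0602 px [138. 238.]
```

View pics/w11.png

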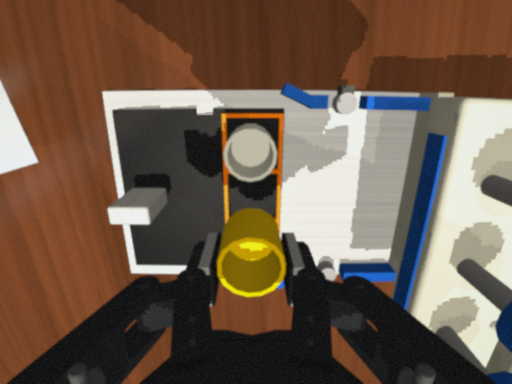

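White is in its bay at (250,153); yellow is held upright above the middle. Shifting +3 mm and lowering.

```bash
python3 -m jog '[[[3,0,25],[0,0,0],1],[[0,0,20],[0,0,0],1],[[0,0,10],[0,0,0],1],[[0,0,3.5],[0,0,0],1],[[0,0,0],[0,0,0],1],[[0,0,1],[0,0,0],1],[[0,0,0],[0,0,0],1],[[0,0,0],[0,0,0],1]]'
```

```text
t: 26.6
eef_pos: [0.5604, -0.0106, 0.031]
tool_rot: [0.0, 0.725, 0.688, 0.0]
contact_force: [-0.7, 0.1, -0.8]
gripper_width: 0.411
```

```bash
python3 -m jog '[[[-1,0,1],[0,0,0],1],[[0,0,0.5],[0,0,0],0.1],[[0,0,0],[0,0,0],-0.1],[[0,0,0],[0,0,0],-1],[[0,0,0],[0,0,0],-1],[[0,0,0],[0,0,0],-1],[[0,0,-40],[0,0,0],-1],[[0,0,-40],[0,0,0],-1],[[0,0,-45],[0,0,0],-1],[[0,0,-45],[0,0,0],-1],[[0,0,-45],[0,0,0],-1],[[0,0,0],[0,0,0],-1]]'; python3 -m jog '[[[-37,6,0],[0,0,0],-1],[[-37,6,0],[0,0,0],-1],[[-37,6,0],[0,0,0],-1],[[-37,6,0],[0,0,0],-1],[[-37,6,0],[0,0,0],-1],[[-37,6,0],[0,0,0],-1],[[-37,6,0],[0,0,0],-1],[[-37,6,0],[0,0,0],-1],[[0,0,0],[0,0,0],-1]]';  python3 cup.py w12.png
```

```text
t: 28.1
eef_pos: [0.5622, -0.0121, 0.2476]
tool_rot: [0.002, 0.725, 0.688, 0.003]
contact_force: [-0.2, -0.6, 0.5]
gripper_width: 1.001
t: 29.22
eef_pos: [0.5909, -0.3134, 0.2431]
tool_rot: [-0.0, 0.727, 0.687, -0.001]
contact_force: [-0.1, 1.2, -0.1]
gripper_width: 1.003
tcp [ 0.5915 -0.3111  0.243 ] yaw x 86.85 F [ 0.6  0.2 -0.3]
red c 617.9 -311.2 r 17.9 ztop 0.0411 px [272. 159.]
```

View pics/w12.png

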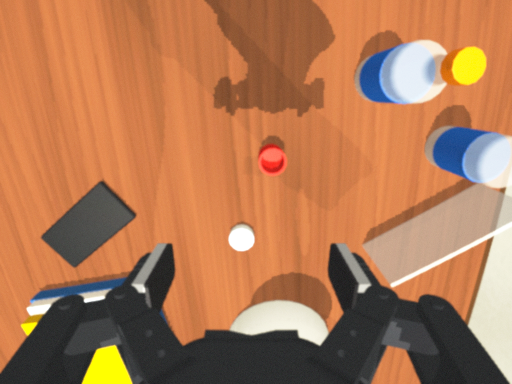

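Red at (0.618,−0.311), pixel (272,159), upright. Gripping.

```bash
python3 -m jog '[[[1,26.5,40],[0,0,0],-1],[[0,0,45],[0,0,0],-1],[[0,0,45],[0,0,0],-1],[[0,0,45],[0,0,0],-1],[[0,0,30],[0,0,0],-1],[[0,0,16],[0,0,0],-1],[[0,0,8],[0,0,0],-1],[[0,0,0],[0,0,0],-1],[[0,0,0],[0,0,0],-1]]'
```

```text
t: 30.4
eef_pos: [0.62, -0.3106, 0.0165]
tool_rot: [0.001, 0.725, 0.688, 0.0]
contact_force: [0.3, -0.4, -0.0]
gripper_width: 1.003
```

```bash
python3 -m jog '[[[0,0,0],[0,0,0],0],[[0,0,0],[0,0,0],0.3],[[0,0,0],[0,0,0],1],[[0,0,0],[0,0,0],1],[[0,0,0],[0,0,0],1]]' 35
```

```text
t: 31.02
eef_pos: [0.6194, -0.3104, 0.0157]
tool_rot: [0.0, 0.725, 0.688, 0.0]
contact_force: [-0.8, 0.6, 4.6]
gripper_width: 0.411
```

```bash
python3 -m jog '[[[0,0,-30],[0,0,0],1],[[0,0,-45],[0,0,0],1],[[30,-12,0],[0,0,0],1],[[36,-12,0],[0,0,0],1],[[36,-12,0],[0,0,0],1],[[36,-12,0],[0,0,0],1],[[36,-10,0],[0,0,0],1],[[36,-9,0],[0,0,0],1],[[38,-9,0],[0,0,0],1],[[0,0,0],[0,0,0],1],[[0,0,0],[0,0,0],1],[[0,0,0],[0,0,0],1]]';python3 cup.py w13.png
```

```text
t: 32.52
eef_pos: [0.5563, -0.0601, 0.0904]
tool_rot: [0.0, 0.726, 0.688, -0.0]
contact_force: [-0.1, 0.4, 0.0]
gripper_width: 0.41
tcp [ 0.5563 -0.06    0.0904] yaw x 86.9 F [ 0.  -0.6 -0.5]
white c 562.2 30.8 r 17.8 ztop 0.0552 px [253.  84.]
white c 474.0 -6.5 r 15.4 ztop 0.0604 px [148. 195.]
yellow c 560.1 -11.7 r 17.8 ztop 0.0553 px [253. 149.]
```

View pics/w13.png

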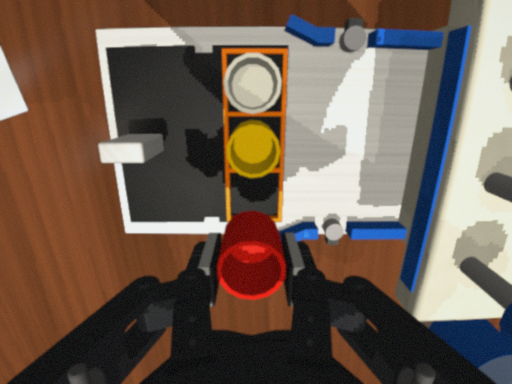

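White and yellow stand in their bays. Red needs +4 mm (y) and +1 mm (x), then down.

```bash
python3 -m jog '[[[3.5,1,25],[0,0,0],1],[[0,0,20],[0,0,0],1],[[0,0,10],[0,0,0],1],[[0,0,3.5],[0,0,0],1],[[0,0,0],[0,0,0],1],[[0,0,1],[0,0,0],1],[[0,0,0],[0,0,0],1],[[0,0,0],[0,0,0],1]]'
```

```text
t: 33.58
eef_pos: [0.5576, -0.055, 0.031]
tool_rot: [0.0, 0.725, 0.688, 0.0]
contact_force: [0.1, -0.4, -0.5]
gripper_width: 0.408
```

```bash
python3 -m jog '[[[0,0,1],[0,0,0],1],[[0,0,0.5],[0,0,0],0.1],[[0,0,0],[0,0,0],-0.1],[[0,0,0],[0,0,0],-1],[[0,0,0],[0,0,0],-1],[[0,0,0],[0,0,0],-1],[[0,0,-40],[0,0,0],-1],[[0,0,-40],[0,0,0],-1],[[0,0,-45],[0,0,0],-1],[[0,0,-45],[0,0,0],-1],[[0,0,-45],[0,0,0],-1],[[0,0,0],[0,0,0],-1]]'; python3 -m jog '[[[0,0,0],[0,0,-10],-1],[[0,0,0],[0,0,-10],-1],[[0,0,0],[0,0,-10],-1],[[0,0,0],[0,0,-10],-1],[[0,0,0],[0,0,-10],-1],[[0,0,0],[0,0,-10],-1],[[0,0,0],[0,0,-10],-1],[[0,0,0],[0,0,-10],-1],[[0,0,0],[0,0,-10],-1]]'; python3 -m jog '[[[44,22,0],[0,0,0],-1],[[44,22,0],[0,0,0],-1],[[0,0,0],[0,0,0],-1],[[0,0,0],[0,0,0],-1]]'; python3 cup.py w14.png; python3 car.py w15.png
```

```text
t: 35.08
eef_pos: [0.5594, -0.0557, 0.2475]
tool_rot: [0.002, 0.725, 0.688, 0.003]
contact_force: [-0.2, 0.5, -1.1]
gripper_width: 1.001
t: 36.2
eef_pos: [0.5566, -0.055, 0.2431]
tool_rot: [-0.001, 0.023, 1.0, 0.0]
contact_force: [-0.3, 0.4, -0.7]
gripper_width: 1.002
t: 36.7
eef_pos: [0.472, -0.0066, 0.244]
tool_rot: [0.0, 0.026, 1.0, 0.0]
contact_force: [-0.5, -0.5, -0.7]
gripper_width: 1.0
tcp [ 0.4724 -0.0069  0.2442] yaw x 176.99 F [0.4 0.8 0. ]
white c 560.1 30.2 r 17.5 ztop 0.0466 px [252. 228.]
white c 473.3 -7.7 r 15.6 ztop 0.0603 px [251. 168.]
white c 798.8 380.7 r 20.8 ztop 0.0663 px [485. 337.]
yellow c 559.3 -12.3 r 17.9 ztop 0.0548 px [251. 225.]
red c 556.2 -56.5 r 17.7 ztop 0.0548 px [219. 224.]
orange [206 205  93  29 472] ((560.2123413085938, -11.106353759765625), (137.6776123046875, 46.444393157958984), 87.12934875488281) [0.01368551 0.01997878 0.02136321]
grip 325 ((502.4410095214844, -11.785831451416016), (23.04168701171875, 89.59549713134766), 89.58428192138672) [ 0.48413876 -0.0082757   0.05776684]
black 4905 ((517.3817138671875, -9.115036010742188), (138.68995666503906, 131.69927978515625), 86.48110961914062) 0.0143253169789338
```

View pics/w15.png

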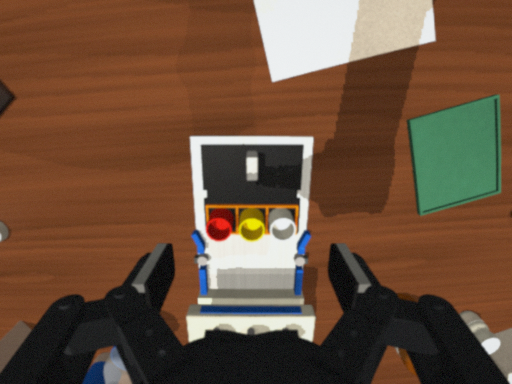

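All three cups upright in bays: red (219,224), yellow (251,225), white (282,222). Gripping the carrier.

```bash
python3 -m jog '[[[0,0,40],[0,0,0],-1],[[0,0,45],[0,0,0],-1],[[0,0,45],[0,0,0],-1],[[0,0,40],[0,0,0],-1],[[0,0,25],[0,0,0],-1],[[0,0,14],[0,0,0],-1],[[0,0,4],[0,0,0],-1],[[0,0,0],[0,0,0],-1],[[0,0,0],[0,0,0],-1]]'; python3 -m jog '[[[0,0,0],[0,0,0],0],[[0,0,0],[0,0,0],0.5],[[0,0,0],[0,0,0],1],[[0,0,0],[0,0,0],1],[[0,0,0],[0,0,0],1],[[0,0,0],[0,0,0],1]]' 80
```

```text
t: 37.92
eef_pos: [0.4726, -0.0065, 0.0321]
tool_rot: [0.001, 0.026, 1.0, 0.0]
contact_force: [1.3, 0.7, -0.1]
gripper_width: 1.0
t: 38.67
eef_pos: [0.4718, -0.0065, 0.0316]
tool_rot: [-0.0, 0.026, 1.0, 0.0]
contact_force: [-0.7, -0.1, 5.7]
gripper_width: 0.146
```

```bash
python3 -m jog '[[[-3,0,0],[0,0,0],1],[[-5,0,0],[0,0,0],1],[[-7,0,0],[0,0,0],1],[[-7,0,0],[0,0,0],1],[[-6,0,0],[0,0,0],1],[[-5,0,0],[0,0,0],1],[[-4,0,0],[0,0,0],1]]'; python3 -m jog '[[[-4,0,0],[0,0,0],1],[[-4,0,0],[0,0,0],1],[[-4,0,0],[0,0,0],1],[[-4,0,0],[0,0,0],1]]';  python3 -m jog '[[[-5,0,0],[0,0,0],1],[[-5,0,0],[0,0,0],1],[[-5,0,0],[0,0,0],1],[[-5,0,0],[0,0,0],1]]'; python3 cup.py w16.png
```

```text
t: 39.55
eef_pos: [0.4945, -0.0081, 0.0303]
tool_rot: [-0.013, 0.027, 1.0, 0.002]
contact_force: [-17.5, 0.6, 18.9]
gripper_width: 0.148
t: 40.05
eef_pos: [0.5198, -0.0093, 0.0303]
tool_rot: [-0.005, 0.026, 1.0, 0.0]
contact_force: [-8.8, 0.1, 6.3]
gripper_width: 0.146
t: 40.55
eef_pos: [0.5416, -0.0105, 0.0303]
tool_rot: [-0.004, 0.026, 1.0, 0.0]
contact_force: [-7.8, -0.2, 4.8]
gripper_width: 0.151
tcp [ 0.5428 -0.0106  0.0304] yaw x 177.01 F [-4.  -1.3 -1.5]
white c 541.2 -11.6 r 15.4 ztop 0.0604 px [251. 271.]
```

View pics/w16.png

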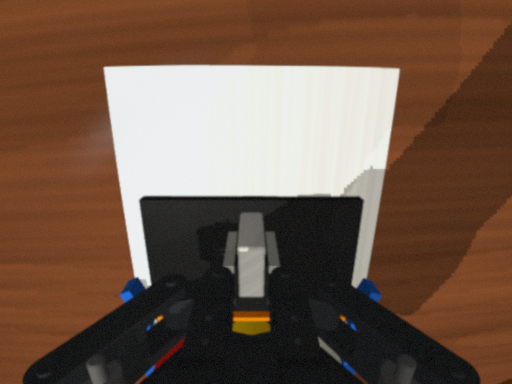

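The slide is moving freely and centred between the lips. About 37 mm to go.

```bash
python3 -m jog '[[[-5,0,0],[0,0,0],1],[[-5,0,0],[0,0,0],1],[[-5,0,0],[0,0,0],1],[[-5,0,0],[0,0,0],1],[[-5,0,0],[0,0,0],1]]'; python3 -m jog '[[[-4,0,0],[0,0,0],1],[[-3,0,0],[0,0,0],1],[[-2,0,0],[0,0,0],1],[[0,0,0],[0,0,0],1]]'
```

```text
t: 41.22
eef_pos: [0.5668, -0.0118, 0.0303]
tool_rot: [-0.003, 0.026, 1.0, 0.0]
contact_force: [-8.1, 0.3, 4.3]
gripper_width: 0.147
t: 41.72
eef_pos: [0.5774, -0.0123, 0.0304]
tool_rot: [-0.002, 0.026, 1.0, -0.0]
contact_force: [-2.8, -1.6, -2.9]
gripper_width: 0.149
```

```bash
python3 -m jog '[[[-2,0,0],[0,0,0],1],[[0,0,0],[0,0,0],1]]'; python3 -m jog '[[[-1,0,0],[0,0,0],1],[[-1,0,0],[0,0,0],1],[[0,0,0],[0,0,0],1]]'
```

```text
t: 41.98
eef_pos: [0.5821, -0.0123, 0.0313]
tool_rot: [0.001, 0.026, 1.0, -0.0]
contact_force: [0.1, -0.7, -5.6]
gripper_width: 0.149
t: 42.35
eef_pos: [0.5826, -0.0122, 0.0312]
tool_rot: [-0.0, 0.026, 1.0, 0.0]
contact_force: [-0.9, 1.1, -5.2]
gripper_width: 0.148
```

```bash
python3 -m jog '[[[-2,0,0],[0,0,0],1],[[0,0,0],[0,0,0],1]]'; python3 -m jog '[[[-1,0,0],[0,0,0],1],[[0,0,0],[0,0,0],1]]'
```

```text
t: 42.6
eef_pos: [0.5828, -0.0121, 0.0308]
tool_rot: [-0.002, 0.026, 1.0, 0.0]
contact_force: [-5.6, 0.4, -2.3]
gripper_width: 0.149
t: 42.85
eef_pos: [0.5828, -0.0121, 0.0307]
tool_rot: [-0.003, 0.026, 1.0, 0.0]
contact_force: [-8.3, 1.5, -0.4]
gripper_width: 0.145
```

```bash
python3 -m jog '[[[4,0,0],[0,0,0],1],[[0,0,0],[0,0,0],1],[[0,0,0],[0,0,0],0.4],[[0,0,0],[0,0,0],0],[[0,0,0],[0,0,0],-0.6],[[0,0,0],[0,0,0],-0.6],[[0,0,-20],[0,0,0],-0.6],[[0,0,-40],[0,0,0],-0.6],[[0,0,-45],[0,0,0],-0.6],[[0,0,-45],[0,0,0],-0.6],[[0,0,-45],[0,0,0],-0.6],[[0,0,-40],[0,0,0],-0.6]]'; python3 -m jog '[[[25,0,0],[0,0,0],-1],[[25,0,0],[0,0,0],-1],[[0,0,0],[0,0,0],-1],[[0,0,0],[0,0,0],-1]]'; python3 cup.py w17.png; python3 -c "
from h import *
im,d,ci,T,P=full('wrist')
h=cv2.cvtColor(im,cv2.COLOR_RGB2HSV)
g=(P[...,2]>.052)&(P[...,2]<.065)&(abs(P[...,0]-.58)<.03)&(abs(P[...,1]+.012)<.03)
q=P[g];print('grip',len(q),cv2.minAreaRect((q[:,:2]*1000).astype(np.float32)),q.mean(0))
b=(h[...,0]>95)&(h[...,0]<125)&(h[...,1]>150)&(P[...,2]>0.155)&(P[...,2]<.172)
n,l,s,c=cv2.connectedComponentsWithStats(b.astype(np.uint8))
for i in range(1,n):
    if s[i,4]>60:
        q=P[l==i]; print('pl',s[i,4],q.mean(0).round(4), cv2.minEnclosingCircle((q[:,:2]*1000).astype(np.float32)))
"
```

```text
t: 44.35
eef_pos: [0.5817, -0.0128, 0.2695]
tool_rot: [0.001, 0.026, 1.0, 0.0]
contact_force: [-0.1, -0.3, -0.3]
gripper_width: 0.804
t: 44.85
eef_pos: [0.5325, -0.0097, 0.2672]
tool_rot: [0.001, 0.026, 1.0, 0.0]
contact_force: [0.5, -0.1, -0.5]
gripper_width: 1.0
tcp [ 0.5326 -0.0097  0.2669] yaw x 177.01 F [0.2 0.5 0.4]
white c 581.6 -14.2 r 15.4 ztop 0.0604 px [251. 198.]
white c 669.1 24.1 r 17.7 ztop 0.0546 px [278. 243.]
white c 799.3 378.1 r 21.4 ztop 0.066 px [481. 300.]
yellow c 665.9 -17.8 r 17.3 ztop 0.0547 px [251. 243.]
red c 664.3 -62.8 r 18.0 ztop 0.0548 px [222. 244.]
grip 217 ((581.7122802734375, -13.491167068481445), (12.526509284973145, 29.522043228149414), 86.76986694335938) [ 0.58055314 -0.01349324  0.05877991]
pl 392 [ 0.6645 -0.0619  0.1638] ((666.4837036132812, -62.630615234375), 13.896361351013184)
pl 389 [ 0.667  -0.0185  0.1636] ((668.8946533203125, -18.60957145690918), 13.423417091369629)
pl 398 [0.6694 0.0248 0.1638] ((670.73193359375, 25.449800491333008), 13.951315879821777)
```

View pics/w17.png

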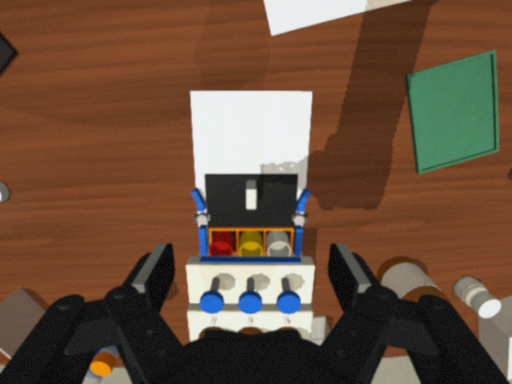

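Carrier is home: the grip moved 109 mm to (0.582,−0.013), and the three cups sit under the nozzles. Now pressing the white cup's plunger (left, 0.6705, 0.0255).

```bash
python3 -m jog '[[[-34,10.6,0],[0,0,0],1],[[-34,10.6,0],[0,0,0],1],[[-34,10.6,0],[0,0,0],1],[[-34,10.6,0],[0,0,0],1],[[0,0,30],[0,0,0],1],[[0,0,30],[0,0,0],1],[[0,0,15],[0,0,0],1],[[0,0,10],[0,0,0],1],[[0,0,0],[0,0,0],1],[[0,0,0],[0,0,0],1]]' 40
python3 - <<'E'
from h import *
im,d,ci,T,P=full('wrist','w18.png'); print(bot.get_obs()['eef_pos'])
im,d,ci,T=snap('scene','s18.png')
E
```

```text
t: 46.2
eef_pos: [0.6705, 0.0254, 0.1824]
tool_rot: [0.001, 0.026, 1.0, 0.0]
contact_force: [-0.1, 0.3, 0.2]
gripper_width: 0.0
[0.67046392 0.02548969 0.18244897]
```

View pics/w18.png

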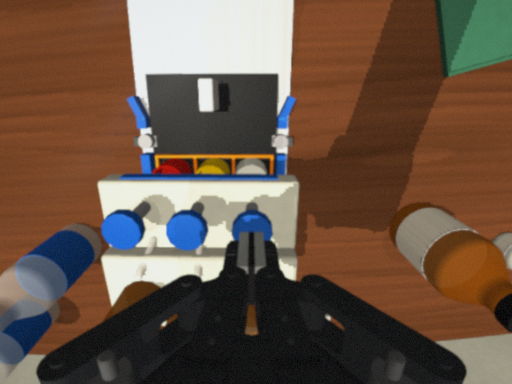

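View pics/s18.png

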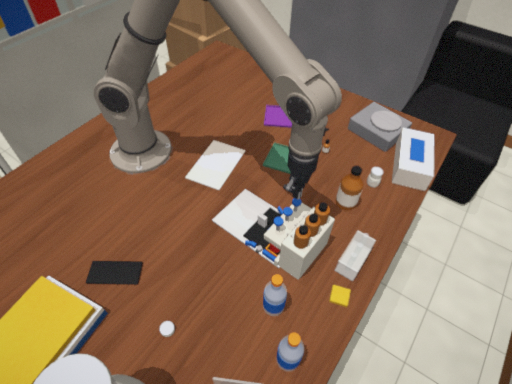

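Shut fingertips are centred over the left plunger head (252,225), with the neighbours clear. Pressing.

```bash
python3 -m jog '[[[0,0,10],[0,0,0],1],[[0,0,7],[0,0,0],1],[[0,0,5],[0,0,0],1],[[0,0,5],[0,0,0],1],[[0,0,4],[0,0,0],1],[[0,0,2],[0,0,0],1],[[0,0,0],[0,0,0],1],[[0,0,0],[0,0,0],1]]'
```

```text
t: 47.3
eef_pos: [0.6696, 0.0256, 0.1489]
tool_rot: [-0.0, 0.026, 1.0, 0.0]
contact_force: [-3.6, 1.4, 8.7]
gripper_width: -0.001
```

```bash
python3 -m jog '[[[0,0,2],[0,0,0],1],[[0,0,0],[0,0,0],1],[[0,0,0],[0,0,0],1]]'; python3 -m jog '[[[0,0,1.5],[0,0,0],1],[[0,0,0],[0,0,0],1],[[0,0,0],[0,0,0],1]]'
```

```text
t: 47.68
eef_pos: [0.6697, 0.0256, 0.1481]
tool_rot: [-0.0, 0.026, 1.0, 0.001]
contact_force: [-6.5, 1.6, 15.6]
gripper_width: -0.003
t: 48.05
eef_pos: [0.6698, 0.0256, 0.148]
tool_rot: [0.0, 0.026, 1.0, 0.001]
contact_force: [-11.1, 1.3, 24.5]
gripper_width: 0.001
```

At the stop (z 0.148, force rising sharply). Releasing, then the middle (yellow).

```bash
python3 -m jog '[[[0,0,-4],[0,0,0],1],[[0,0,-10],[0,0,0],1],[[0,0,-12],[0,0,0],1],[[0,0,-12],[0,0,0],1],[[0,0,0],[0,0,0],1],[[0,-15,0],[0,0,0],1],[[0,-15,0],[0,0,0],1],[[0,-13.6,0],[0,0,0],1],[[0,0,0],[0,0,0],1],[[0,0,0],[0,0,0],1]]'
python3 - <<'E'
from h import *
im,d,ci,T,P=full('wrist','w19.png'); print(bot.get_obs()['eef_pos'])
h=cv2.cvtColor(im,cv2.COLOR_RGB2HSV)
b=(h[...,0]>95)&(h[...,0]<125)&(h[...,1]>150)&(P[...,2]>0.135)&(P[...,2]<.172)
n,l,s,c=cv2.connectedComponentsWithStats(b.astype(np.uint8))
for i in range(1,n):
    if s[i,4]>100:
        q=P[l==i]; print('pl',s[i,4],q.mean(0).round(4),np.median(q[:,2]))
E
```

```text
t: 49.3
eef_pos: [0.6675, -0.0177, 0.1827]
tool_rot: [-0.0, 0.026, 1.0, 0.0]
contact_force: [0.3, -0.5, -0.9]
gripper_width: 0.001
[ 0.66757499 -0.01724255  0.18264727]
pl 1206 [ 0.6658 -0.0615  0.1642] 0.1643298035200015
pl 696 [ 0.6634 -0.0184  0.1639] 0.16420847083684265
pl 1201 [0.6705 0.0244 0.1641] 0.16432222254659665
```

View pics/w19.png

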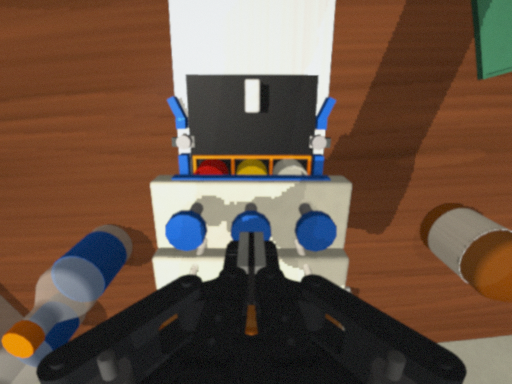

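Left plunger is back up (0.164). Fingers are over the middle one, so pressing.

```bash
python3 -m jog '[[[-1,0,10],[0,0,0],1],[[0,0,7],[0,0,0],1],[[0,0,5],[0,0,0],1],[[0,0,5],[0,0,0],1],[[0,0,4],[0,0,0],1],[[0,0,3],[0,0,0],1],[[0,0,2],[0,0,0],1],[[0,0,1],[0,0,0],1],[[0,0,0],[0,0,0],1],[[0,0,0],[0,0,0],1]]'
```

```text
t: 50.6
eef_pos: [0.6685, -0.0175, 0.1481]
tool_rot: [0.0, 0.026, 1.0, 0.001]
contact_force: [-7.7, 2.5, 18.2]
gripper_width: 0.001
```

```bash
python3 -m jog '[[[0,0,1],[0,0,0],1],[[0,0,0],[0,0,0],1],[[0,0,0],[0,0,0],1]]'; python3 -m jog '[[[0,0,-4],[0,0,0],1],[[0,0,-10],[0,0,0],1],[[0,0,-12],[0,0,0],1],[[0,0,-12],[0,0,0],1],[[0,0,0],[0,0,0],1],[[0,-15,0],[0,0,0],1],[[0,-15,0],[0,0,0],1],[[0,-14.5,0],[0,0,0],1],[[0,0,0],[0,0,0],1],[[0,0,0],[0,0,0],1]]'
python3 - <<'E'
from h import *
im,d,ci,T,P=full('wrist','w20.png'); print(bot.get_obs()['eef_pos'])
h=cv2.cvtColor(im,cv2.COLOR_RGB2HSV)
b=(h[...,0]>95)&(h[...,0]<125)&(h[...,1]>150)&(P[...,2]>0.135)&(P[...,2]<.172)
n,l,s,c=cv2.connectedComponentsWithStats(b.astype(np.uint8))
for i in range(1,n):
    if s[i,4]>100:
        q=P[l==i]; print('pl',s[i,4],q.mean(0).round(4),np.median(q[:,2]))
E
```

```text
t: 50.98
eef_pos: [0.6685, -0.0176, 0.148]
tool_rot: [0.0, 0.026, 1.0, 0.001]
contact_force: [-11.6, 2.8, 24.0]
gripper_width: -0.003
t: 52.22
eef_pos: [0.6662, -0.0622, 0.1827]
tool_rot: [-0.0, 0.026, 1.0, 0.0]
contact_force: [-0.0, 1.0, -0.6]
gripper_width: -0.002
[ 0.66629336 -0.06177473  0.18263296]
pl 754 [ 0.6614 -0.0621  0.164 ] 0.16421544633001917
pl 1200 [ 0.6681 -0.0195  0.1641] 0.1642954527928081
pl 1230 [0.6705 0.0234 0.164 ] 0.1643587121048648
```

```bash
python3 -m jog '[[[0,0,10],[0,0,0],1],[[0,0,7],[0,0,0],1],[[0,0,5],[0,0,0],1],[[0,0,5],[0,0,0],1],[[0,0,4],[0,0,0],1],[[0,0,3],[0,0,0],1],[[0,0,2],[0,0,0],1],[[0,0,2],[0,0,0],1],[[0,0,0],[0,0,0],1],[[0,0,0],[0,0,0],1]]'
```

```text
t: 53.52
eef_pos: [0.6662, -0.062, 0.148]
tool_rot: [0.0, 0.026, 1.0, 0.001]
contact_force: [-11.0, 4.0, 23.6]
gripper_width: -0.001
```

```bash
python3 -m jog '[[[0,0,-4],[0,0,0],1],[[0,0,-12],[0,0,0],1],[[0,0,-20],[0,0,0],1],[[0,0,-40],[0,0,0],1],[[0,0,-43],[0,0,0],1],[[29,14.7,0],[0,0,0],-1],[[29,14.7,0],[0,0,0],-1],[[29,14.7,0],[0,0,0],-1],[[0,0,0],[0,0,0],-1],[[0,0,0],[0,0,0],-1]]'; python3 cup.py w21.png;  python3 - <<'E'
from h import *
im,d,ci,T,P=full('wrist')
h=cv2.cvtColor(im,cv2.COLOR_RGB2HSV)
b=(h[...,0]>95)&(h[...,0]<125)&(h[...,1]>150)&(P[...,2]>0.135)&(P[...,2]<.172)
n,l,s,c=cv2.connectedComponentsWithStats(b.astype(np.uint8))
for i in range(1,n):
    if s[i,4]>100:
        q=P[l==i]; print('pl',s[i,4],np.median(q[:,2]))
E
```

```text
t: 54.78
eef_pos: [0.5823, -0.0144, 0.2644]
tool_rot: [0.001, 0.026, 1.0, -0.0]
contact_force: [0.0, 0.1, 0.4]
gripper_width: 0.998
tcp [ 0.5824 -0.0146  0.2643] yaw x 176.97 F [ 1.1 -0.1  0.6]
white c 582.2 -13.9 r 15.3 ztop 0.0605 px [252. 163.]
white c 665.9 23.5 r 16.4 ztop 0.055 px [281. 215.]
white c 799.8 378.8 r 21.5 ztop 0.0662 px [493. 278.]
yellow c 663.9 -17.9 r 16.3 ztop 0.0548 px [252. 213.]
red c 662.6 -62.9 r 16.8 ztop 0.055 px [223. 213.]
pl 468 0.16429085418248626
pl 453 0.16424747588965918
pl 465 0.16432211604780594
```

View pics/w21.png

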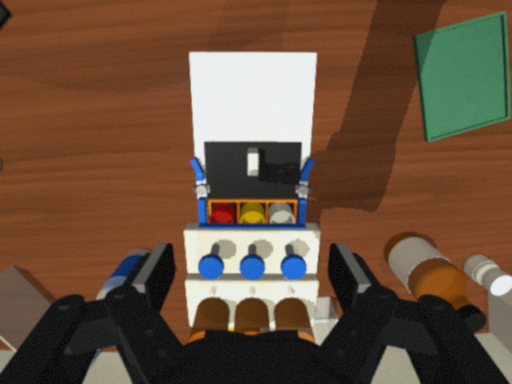

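```bash
python3 -m jog '[[[0,1,40],[0,0,0],-1],[[0,0,45],[0,0,0],-1],[[0,0,45],[0,0,0],-1],[[0,0,45],[0,0,0],-1],[[0,0,35],[0,0,0],-1],[[0,0,18],[0,0,0],-1],[[0,0,7],[0,0,0],-1],[[0,0,0],[0,0,0],-1],[[0,0,0],[0,0,0],-1]]'; python3 -m jog '[[[0,0,0],[0,0,0],0],[[0,0,0],[0,0,0],0.5],[[0,0,0],[0,0,0],1],[[0,0,0],[0,0,0],1],[[0,0,0],[0,0,0],1],[[0,0,0],[0,0,0],1]]' 80
```

```text
t: 56.0
eef_pos: [0.5827, -0.013, 0.03]
tool_rot: [0.001, 0.026, 1.0, 0.0]
contact_force: [-0.5, -0.6, 0.4]
gripper_width: 0.999
t: 56.75
eef_pos: [0.5816, -0.0127, 0.0291]
tool_rot: [-0.0, 0.026, 1.0, 0.0]
contact_force: [-1.5, 0.7, 5.1]
gripper_width: 0.15
```

```bash
python3 -m jog '[[[1.5,0,0],[0,0,0],1],[[1.5,0,0],[0,0,0],1],[[1.5,0,0],[0,0,0],1],[[1.5,0,0],[0,0,0],1],[[2,0,0],[0,0,0],1],[[2,0,0],[0,0,0],1],[[3,0,0],[0,0,0],1],[[3,0,0],[0,0,0],1]]'; python3 -m jog '[[[4,0,0],[0,0,0],1],[[5,0,0],[0,0,0],1],[[5,0,0],[0,0,0],1],[[5,0,0],[0,0,0],1],[[5,0,0],[0,0,0],1],[[5,0,0],[0,0,0],1],[[5,0,0],[0,0,0],1],[[5,0,0],[0,0,0],1],[[5,0,0],[0,0,0],1],[[5,0,0],[0,0,0],1]]';  python3 -m jog '[[[5,0,0],[0,0,0],1],[[5,0,0],[0,0,0],1],[[5,0,0],[0,0,0],1],[[5,0,0],[0,0,0],1],[[5,0,0],[0,0,0],1],[[5,0,0],[0,0,0],1],[[4,0,0],[0,0,0],1],[[3,0,0],[0,0,0],1],[[2,0,0],[0,0,0],1],[[0,0,0],[0,0,0],1]]'
```

```text
t: 57.75
eef_pos: [0.5663, -0.0123, 0.0291]
tool_rot: [0.001, 0.026, 1.0, -0.0]
contact_force: [1.4, 0.2, -0.7]
gripper_width: 0.15
t: 59.0
eef_pos: [0.5169, -0.0096, 0.029]
tool_rot: [0.0, 0.026, 1.0, 0.0]
contact_force: [1.5, 0.2, 7.5]
gripper_width: 0.146
t: 60.25
eef_pos: [0.4778, -0.0073, 0.029]
tool_rot: [0.0, 0.026, 1.0, 0.0]
contact_force: [4.1, 0.8, 5.1]
gripper_width: 0.15
```

```bash
python3 -m jog '[[[3,0,0],[0,0,0],1],[[2,0,0],[0,0,0],1],[[0,0,0],[0,0,0],1],[[0,0,0],[0,0,0],0.4],[[0,0,0],[0,0,0],0],[[0,0,0],[0,0,0],-1],[[0,0,0],[0,0,0],-1],[[0,0,-25],[0,0,0],-1],[[0,0,-45],[0,0,0],-1],[[0,0,-50],[0,0,0],-1],[[0,0,-50],[0,0,0],-1],[[0,0,-50],[0,0,0],-1]]'; python3 -m jog '[[[0,0,0],[0,0,0],-1],[[0,0,0],[0,0,0],-1]]'; python3 cup.py w22.png; python3 car.py w22.png
```

```text
t: 61.75
eef_pos: [0.4723, -0.0074, 0.2503]
tool_rot: [-0.0, 0.026, 1.0, 0.0]
contact_force: [0.2, 0.9, -0.7]
gripper_width: 1.003
t: 62.0
eef_pos: [0.4721, -0.0071, 0.2481]
tool_rot: [-0.001, 0.026, 1.0, 0.0]
contact_force: [-0.9, 0.4, -1.2]
gripper_width: 0.999
tcp [ 0.4718 -0.0072  0.2476] yaw x 177.02 F [-0.5 -0.7  0.2]
white c 561.9 28.7 r 17.4 ztop 0.0467 px [253. 226.]
white c 473.3 -8.4 r 15.6 ztop 0.0605 px [251. 167.]
white c 798.7 378.9 r 20.4 ztop 0.0661 px [484. 335.]
yellow c 561.3 -13.2 r 18.1 ztop 0.0549 px [251. 225.]
red c 560.7 -58.1 r 18.0 ztop 0.0549 px [220. 226.]
orange [206 205  92  29 482] ((560.5391845703125, -12.033676147460938), (137.33670043945312, 46.370826721191406), 86.88954162597656) [0.01476034 0.02012233 0.02137758]
grip 317 ((503.1399230957031, -12.518210411071777), (21.938554763793945, 89.75164031982422), 89.14195251464844) [ 0.48368728 -0.00869478  0.05786312]
black 4875 ((517.83349609375, -9.633338928222656), (138.4131317138672, 131.79356384277344), 87.04065704345703) 0.014325859908593142
```

View pics/w22.png

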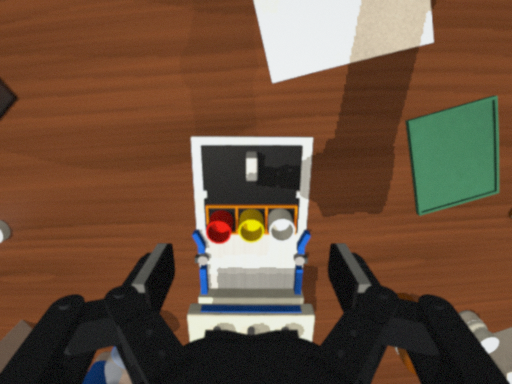

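Carrier is out at the load spot with its cups upright. Now picking white.

```bash
python3 -m jog '[[[0,0,0],[0,0,10],-1],[[0,0,0],[0,0,10],-1],[[0,0,0],[0,0,10],-1],[[0,0,0],[0,0,10],-1],[[0,0,0],[0,0,10],-1],[[0,0,0],[0,0,10],-1],[[0,0,0],[0,0,10],-1],[[0,0,0],[0,0,10],-1],[[0,0,0],[0,0,10],-1]]'; python3 -m jog '[[[14.3,29.4,0],[0,0,0],-1],[[14.3,29.4,0],[0,0,0],-1],[[14.3,29.4,0],[0,0,0],-1],[[0,0,0],[0,0,0],-1],[[0,0,0],[0,0,0],-1]]' 35; python3 cup.py w23.png
```

```text
t: 63.22
eef_pos: [0.4719, -0.0075, 0.2474]
tool_rot: [-0.0, 0.727, 0.686, -0.001]
contact_force: [0.6, -0.0, -0.5]
gripper_width: 1.001
t: 63.85
eef_pos: [0.562, 0.0301, 0.2476]
tool_rot: [-0.0, 0.726, 0.688, -0.001]
contact_force: [-0.7, 0.0, -0.1]
gripper_width: 1.002
tcp [0.5619 0.03   0.2479] yaw x 86.94 F [ 1.3 -0.1  0.2]
white c 563.5 30.1 r 18.1 ztop 0.0551 px [253. 165.]
yellow c 562.3 -12.1 r 18.1 ztop 0.0551 px [253. 195.]
red c 561.9 -57.5 r 18.5 ztop 0.055 px [255. 224.]
```

```bash
python3 -m jog '[[[0,1.5,40],[0,0,0],-1],[[0,0,45],[0,0,0],-1],[[0,0,45],[0,0,0],-1],[[0,0,40],[0,0,0],-1],[[0,0,26],[0,0,0],-1],[[0,0,14],[0,0,0],-1],[[0,0,6],[0,0,0],-1],[[0,0,0],[0,0,0],-1],[[0,0,0],[0,0,0],-1]]'; python3 -m jog '[[[0,0,0],[0,0,0],0],[[0,0,0],[0,0,0],0.3],[[0,0,0],[0,0,0],1],[[0,0,0],[0,0,0],1],[[0,0,0],[0,0,0],1]]' 35
```

```text
t: 65.03
eef_pos: [0.5653, 0.031, 0.0337]
tool_rot: [0.0, 0.725, 0.688, 0.001]
contact_force: [-0.0, -0.7, -0.3]
gripper_width: 0.998
t: 65.65
eef_pos: [0.5648, 0.031, 0.0331]
tool_rot: [-0.0, 0.725, 0.688, 0.0]
contact_force: [-1.9, 0.7, 5.9]
gripper_width: 0.404
```

```bash
python3 -m jog '[[[0,0,-35],[0,0,0],1],[[0,0,-45],[0,0,0],1],[[32,-14,0],[0,0,0],1],[[36,-16,0],[0,0,0],1],[[36,-16,0],[0,0,0],1],[[36,-16,0],[0,0,0],1],[[36,-16,0],[0,0,0],1],[[36,-16,0],[0,0,0],1],[[36,-16,0],[0,0,0],1],[[36,-17,0],[0,0,0],1],[[0,0,0],[0,0,-8.5],1],[[0,0,0],[0,0,-8.5],1]]'; python3 -m jog '[[[0,0,0],[0,0,0],1],[[0,0,0],[0,0,0],1]]'
python3 - <<'E'
from h import *
im,d,ci,T,P=full('wrist','w24.png'); o=bot.get_obs(); print(o['eef_pos'],np.degrees(np.arctan2(*q2R(o['tool_rot'])[[1,0],0])))
hsv=cv2.cvtColor(im,cv2.COLOR_RGB2HSV)
for cam in ['wrist','top','scene']:
    if cam!='wrist':
        im,d,ci,T,P=full(cam); hsv=cv2.cvtColor(im,cv2.COLOR_RGB2HSV)
    m=((hsv[...,0]>60)&(hsv[...,0]<95)&(hsv[...,1]>80)&(d>0)).astype(np.uint8)
    n,l,s,c=cv2.connectedComponentsWithStats(m); k=1+np.argmax(s[1:,4]); 
    q=P[l==k]; print(cam,s[k],cv2.minAreaRect((q[:,:2]*1000).astype(np.float32)))
E
```

```text
t: 67.15
eef_pos: [0.4519, 0.3217, 0.1124]
tool_rot: [0.0, 0.613, 0.79, -0.0]
contact_force: [0.0, 0.2, -1.4]
gripper_width: 0.403
t: 67.4
eef_pos: [0.4526, 0.3209, 0.1127]
tool_rot: [-0.0, 0.617, 0.787, -0.0]
contact_force: [-0.6, 0.2, -0.8]
gripper_width: 0.407
[0.4525852  0.32091781 0.11266193] 103.86130245271089
wrist [  198   156   161   120 12325] ((484.8915710449219, 295.0426025390625), (149.44927978515625, 129.2928466796875), 13.416879653930664)
top [165 184  34  43 944] ((482.7083740234375, 286.79827880859375), (157.56613159179688, 114.23963165283203), 14.218748092651367)
scene [264 144  46  32 915] ((486.7046813964844, 292.4381408691406), (146.9735107421875, 132.19692993164062), 13.813650131225586)
```

View pics/w24.png

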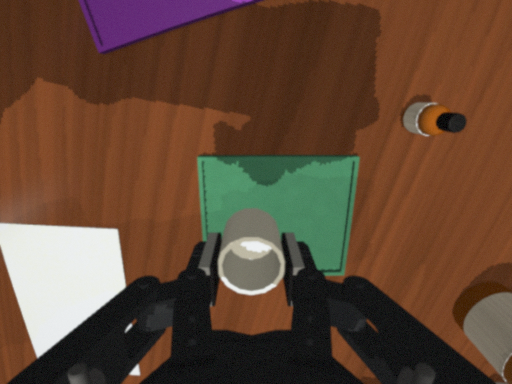

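Tray pose confirmed (0.485,0.2945, 13.5°). Lowering white into the far-left part.

```bash
python3 -m jog '[[[2,0,30],[0,0,0],1],[[0,0,30],[0,0,0],1],[[0,0,18],[0,0,0],1],[[0,0,6],[0,0,0],1],[[0,0,2],[0,0,0],1],[[0,0,0],[0,0,0],1],[[0,0,0],[0,0,0],1]]'
```

```text
t: 68.42
eef_pos: [0.4525, 0.3235, 0.0275]
tool_rot: [0.0, 0.616, 0.788, 0.001]
contact_force: [0.3, 0.0, -0.4]
gripper_width: 0.405
```

```bash
python3 -m jog '[[[0,0,2],[0,0,0],1],[[0,0,1.5],[0,0,0],1],[[0,0,0],[0,0,0],1]]'; python3 -m jog '[[[0,0,1],[0,0,0],1],[[0,0,0],[0,0,0],1]]'
```

```text
t: 68.8
eef_pos: [0.4521, 0.3231, 0.0232]
tool_rot: [-0.0, 0.616, 0.788, -0.0]
contact_force: [-0.1, 0.0, -1.1]
gripper_width: 0.403
t: 69.05
eef_pos: [0.4521, 0.3231, 0.0231]
tool_rot: [-0.0, 0.616, 0.788, 0.0]
contact_force: [-2.9, -1.8, 10.4]
gripper_width: 0.408
```

```bash
python3 -m jog '[[[0,0,-0.5],[0,0,0],0.1],[[0,0,0],[0,0,0],-0.1],[[0,0,0],[0,0,0],-1],[[0,0,0],[0,0,0],-1],[[0,0,-30],[0,0,0],-1],[[0,0,-50],[0,0,0],-1],[[0,0,-50],[0,0,0],-1],[[0,0,-50],[0,0,0],-1],[[0,0,-35],[0,0,8.5],-1],[[0,0,0],[0,0,8.5],-1],[[0,0,0],[0,0,0],-1]]'; python3 cup.py w25.png; python3 -m jog '[[[-41,16,0],[0,0,0],-1],[[-41,16,0],[0,0,0],-1],[[-41,16,0],[0,0,0],-1],[[-41,16,0],[0,0,0],-1],[[-41,16,0],[0,0,0],-1],[[-41,16,0],[0,0,0],-1],[[-41,16,0],[0,0,0],-1],[[-42,16,0],[0,0,0],-1],[[0,0,0],[0,0,0],-1],[[0,0,0],[0,0,0],-1]]'; python3 cup.py w26.png
```

```text
t: 70.42
eef_pos: [0.4519, 0.3232, 0.2379]
tool_rot: [-0.0, 0.725, 0.689, 0.0]
contact_force: [0.8, 0.1, 0.5]
gripper_width: 0.999
tcp [0.4517 0.323  0.2375] yaw x 87.2 F [ 0.4 -0.3 -0.1]
white c 786.7 376.8 r 16.4 ztop 0.043 px [500. 110.]
white c 451.8 322.4 r 18.0 ztop 0.0451 px [251. 165.]
t: 71.72
eef_pos: [0.5624, -0.0118, 0.2371]
tool_rot: [-0.001, 0.725, 0.689, -0.0]
contact_force: [0.1, 0.5, 0.6]
gripper_width: 1.001
tcp [ 0.5624 -0.011   0.2372] yaw x 87.16 F [ 0.2 -0.   0.3]
yellow c 561.8 -12.3 r 18.0 ztop 0.055 px [251. 166.]
red c 561.9 -57.2 r 17.9 ztop 0.055 px [252. 199.]
```

View pics/w25.png

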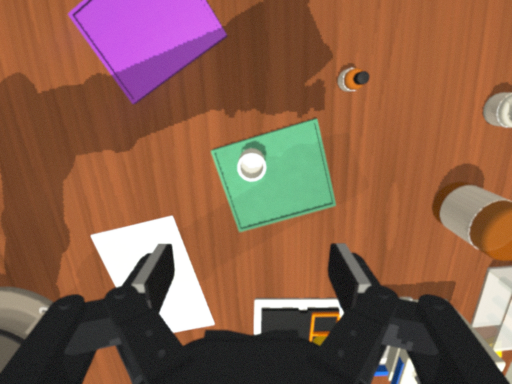

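View pics/w26.png

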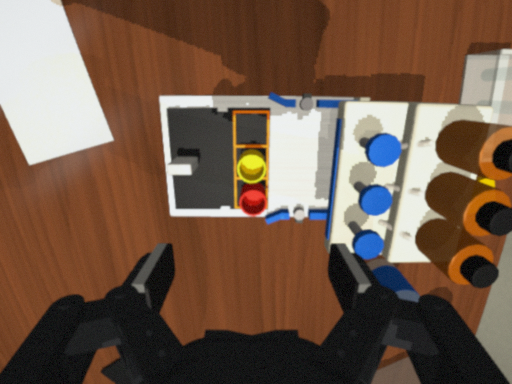

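White stands in the tray (251,165; top 0.045). Yellow next at (0.562,−0.012).

```bash
python3 -m jog '[[[-1,-1.5,40],[0,0,0],-1],[[0,0,45],[0,0,0],-1],[[0,0,45],[0,0,0],-1],[[0,0,35],[0,0,0],-1],[[0,0,22],[0,0,0],-1],[[0,0,13],[0,0,0],-1],[[0,0,6],[0,0,0],-1],[[0,0,0],[0,0,0],-1],[[0,0,0],[0,0,0],-1]]'; python3 -m jog '[[[0,0,0],[0,0,0],0],[[0,0,0],[0,0,0],0.3],[[0,0,0],[0,0,0],1],[[0,0,0],[0,0,0],1],[[0,0,0],[0,0,0],1]]' 35
```

```text
t: 72.9
eef_pos: [0.5619, -0.013, 0.0326]
tool_rot: [0.0, 0.725, 0.689, 0.001]
contact_force: [-0.1, -0.8, -0.3]
gripper_width: 1.0
t: 73.53
eef_pos: [0.5614, -0.013, 0.0322]
tool_rot: [-0.0, 0.725, 0.688, 0.0]
contact_force: [-1.2, 1.0, 5.5]
gripper_width: 0.407
```

```bash
python3 -m jog '[[[0,0,-35],[0,0,0],1],[[0,0,-45],[0,0,0],1],[[36,-8.5,0],[0,0,0],1],[[39,-8.5,0],[0,0,0],1],[[39,-8.5,0],[0,0,0],1],[[39,-8.5,0],[0,0,0],1],[[39,-8.5,0],[0,0,0],1],[[39,-8.5,0],[0,0,0],1],[[39,-8.5,0],[0,0,0],1],[[40,-8.5,0],[0,0,0],1],[[0,0,0],[0,0,-8.3],1],[[0,0,0],[0,0,-8.3],1]]'; python3 -m jog '[[[0,0,0],[0,0,0],1],[[0,0,0],[0,0,0],1]]'
```

```text
t: 75.03
eef_pos: [0.509, 0.3007, 0.1113]
tool_rot: [0.0, 0.616, 0.788, -0.0]
contact_force: [-0.4, 0.2, -0.7]
gripper_width: 0.409
t: 75.28
eef_pos: [0.5094, 0.2998, 0.1117]
tool_rot: [-0.0, 0.62, 0.785, -0.0]
contact_force: [0.4, 0.5, -0.3]
gripper_width: 0.407
```

```bash
python3 -m jog '[[[0,0,30],[0,0,0],1],[[0,0,30],[0,0,0],1],[[0,0,18],[0,0,0],1],[[0,0,6],[0,0,0],1],[[0,0,3],[0,0,0],1],[[0,0,1.5],[0,0,0],1],[[0,0,0],[0,0,0],1],[[0,0,0],[0,0,0],1]]'
```

```text
t: 76.28
eef_pos: [0.5097, 0.3002, 0.0237]
tool_rot: [0.0, 0.618, 0.786, 0.0]
contact_force: [-0.4, 0.1, -0.3]
gripper_width: 0.406
```

```bash
python3 -m jog '[[[0,0,1],[0,0,0],1],[[0,0,0],[0,0,0],1],[[0,0,0],[0,0,0],1]]'
```

```text
t: 76.65
eef_pos: [0.5095, 0.3001, 0.0223]
tool_rot: [0.0, 0.618, 0.786, 0.0]
contact_force: [-0.8, 0.1, -1.6]
gripper_width: 0.41
```

```bash
python3 -m jog '[[[0,0,0.3],[0,0,0],0.1],[[0,0,0],[0,0,0],-0.1],[[0,0,0],[0,0,0],-1],[[0,0,0],[0,0,0],-1],[[0,0,-30],[0,0,0],-1],[[0,0,-50],[0,0,0],-1],[[0,0,-50],[0,0,0],-1],[[0,0,-50],[0,0,0],-1],[[0,0,-35],[0,0,8.3],-1],[[0,0,0],[0,0,8.3],-1],[[0,0,0],[0,0,0],-1]]'; python3 cup.py w27.png; python3 -m jog '[[[-39.4,7.8,0],[0,0,0],-1],[[-39.4,7.8,0],[0,0,0],-1],[[-39.4,7.8,0],[0,0,0],-1],[[-39.4,7.8,0],[0,0,0],-1],[[-39.4,7.8,0],[0,0,0],-1],[[-39.4,7.8,0],[0,0,0],-1],[[-39.4,7.8,0],[0,0,0],-1],[[-39.4,7.8,0],[0,0,0],-1],[[-39.4,7.8,0],[0,0,0],-1],[[0,0,0],[0,0,0],-1],[[0,0,0],[0,0,0],-1]]'; python3 cup.py w28.png
```

```text
t: 78.03
eef_pos: [0.5093, 0.3002, 0.2371]
tool_rot: [-0.0, 0.725, 0.689, 0.0]
contact_force: [0.1, -0.5, -0.8]
gripper_width: 0.993
tcp [0.5091 0.3001 0.2367] yaw x 87.19 F [-0.3  0.6  0.6]
white c 796.9 378.7 r 18.5 ztop 0.0442 px [469.  92.]
white c 799.2 378.7 r 20.5 ztop 0.0667 px [498.  92.]
white c 452.8 321.4 r 18.0 ztop 0.0454 px [205. 150.]
yellow c 508.9 301.0 r 17.8 ztop 0.0451 px [251. 163.]
t: 79.45
eef_pos: [0.5608, -0.0572, 0.2364]
tool_rot: [-0.001, 0.725, 0.689, -0.0]
contact_force: [-0.1, 0.1, -0.3]
gripper_width: 0.996
tcp [ 0.5609 -0.0565  0.2364] yaw x 87.16 F [ 0.4 -0.   0.8]
red c 561.6 -57.1 r 17.6 ztop 0.0549 px [252. 165.]
```

View pics/w27.png

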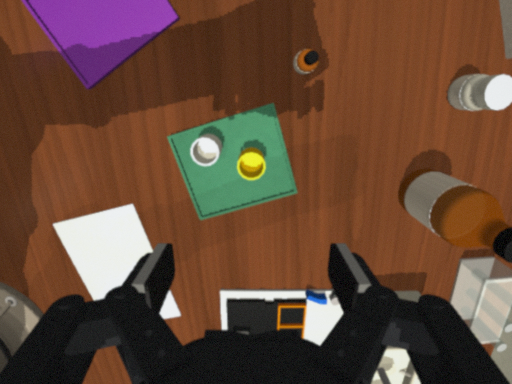

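View pics/w28.png

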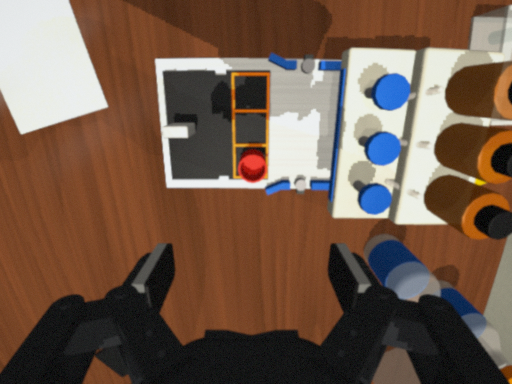

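White (205,150) and yellow (251,165) are upright in the tray. Picking red at (0.5616,−0.057).

```bash
python3 -m jog '[[[-0.5,-0.5,40],[0,0,0],-1],[[0,0,45],[0,0,0],-1],[[0,0,45],[0,0,0],-1],[[0,0,35],[0,0,0],-1],[[0,0,22],[0,0,0],-1],[[0,0,13],[0,0,0],-1],[[0,0,5],[0,0,0],-1],[[0,0,0],[0,0,0],-1],[[0,0,0],[0,0,0],-1]]'; python3 -m jog '[[[0,0,0],[0,0,0],0],[[0,0,0],[0,0,0],0.3],[[0,0,0],[0,0,0],1],[[0,0,0],[0,0,0],1],[[0,0,0],[0,0,0],1]]' 35
```

```text
t: 80.62
eef_pos: [0.5612, -0.0581, 0.0328]
tool_rot: [0.0, 0.725, 0.689, 0.001]
contact_force: [-0.4, 0.6, 0.2]
gripper_width: 1.0
t: 81.25
eef_pos: [0.5608, -0.0582, 0.0324]
tool_rot: [0.0, 0.725, 0.688, 0.0]
contact_force: [-1.0, 0.8, 5.5]
gripper_width: 0.405
```

```bash
python3 -m jog '[[[0,0,-35],[0,0,0],1],[[0,0,-45],[0,0,0],1],[[37,-13.4,0],[0,0,0],1],[[38.5,-13.4,0],[0,0,0],1],[[38.5,-13.4,0],[0,0,0],1],[[38.5,-13.4,0],[0,0,0],1],[[38.5,-13.4,0],[0,0,0],1],[[38.5,-13.4,0],[0,0,0],1],[[38.5,-13.4,0],[0,0,0],1],[[38.5,-13.4,0],[0,0,0],1],[[0,0,0],[0,0,-8.3],1],[[0,0,0],[0,0,-8.3],1]]'; python3 -m jog '[[[0,0,0],[0,0,0],1],[[0,0,0],[0,0,0],1]]'; python3 cup.py w29.png
```

```text
t: 82.75
eef_pos: [0.469, 0.2542, 0.1117]
tool_rot: [0.0, 0.616, 0.788, -0.0]
contact_force: [-0.6, -0.2, -1.0]
gripper_width: 0.408
t: 83.0
eef_pos: [0.4695, 0.2533, 0.1119]
tool_rot: [-0.0, 0.62, 0.785, -0.0]
contact_force: [-0.3, -0.3, -0.5]
gripper_width: 0.406
tcp [0.4695 0.2533 0.1119] yaw x 103.46 F [-0.2 -0.3 -0.3]
white c 452.2 321.5 r 18.0 ztop 0.0453 px [250. 114.]
yellow c 509.2 300.4 r 18.1 ztop 0.0452 px [311. 156.]
```

View pics/w29.png

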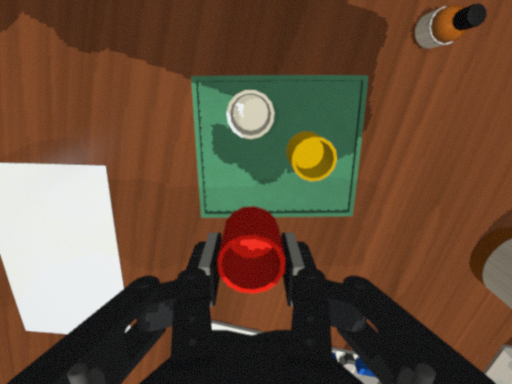

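```bash
python3 -m jog '[[[2,0,30],[0,0,0],1],[[0,0,30],[0,0,0],1],[[0,0,18],[0,0,0],1],[[0,0,6],[0,0,0],1],[[0,0,3],[0,0,0],1],[[0,0,1.5],[0,0,0],1],[[0,0,0],[0,0,0],1],[[0,0,0],[0,0,0],1]]'; python3 -m jog '[[[0,0,1],[0,0,0],1],[[0,0,0],[0,0,0],1],[[0,0,0],[0,0,0],1]]'
```

```text
t: 84.05
eef_pos: [0.4692, 0.2556, 0.0239]
tool_rot: [0.0, 0.618, 0.786, 0.0]
contact_force: [0.0, 0.3, -1.1]
gripper_width: 0.41
t: 84.42
eef_pos: [0.469, 0.2555, 0.0225]
tool_rot: [-0.0, 0.618, 0.786, 0.0]
contact_force: [-0.6, -0.0, -0.9]
gripper_width: 0.41
```

```bash
python3 -m jog '[[[0,0,0.3],[0,0,0],0.1],[[0,0,0],[0,0,0],-0.1],[[0,0,0],[0,0,0],-1],[[0,0,0],[0,0,0],-1],[[0,0,-30],[0,0,0],-1],[[0,0,-50],[0,0,0],-1],[[0,0,-50],[0,0,0],-1],[[0,0,-50],[0,0,0],-1],[[0,0,-35],[0,0,0],-1],[[0,0,0],[0,0,0],-1],[[0,0,0],[0,0,0],-1]]'; python3 cup.py w30.png; python3 -m jog '[[[0,0,0],[0,0,-10.5],-1],[[0,0,0],[0,0,-10.5],-1],[[0,0,0],[0,0,-10.5],-1],[[0,0,0],[0,0,-10.5],-1],[[0,0,0],[0,0,-10.5],-1],[[0,0,0],[0,0,-10.5],-1],[[0,0,0],[0,0,-10.3],-1],[[0,0,0],[0,0,0],-1]]'; python3 -m jog '[[[-2.5,-38,0],[0,0,0],-1],[[-2.5,-38,0],[0,0,0],-1],[[-2.5,-38,0],[0,0,0],-1],[[-2.5,-38,0],[0,0,0],-1],[[-2.5,-38,0],[0,0,0],-1],[[-2.5,-38,0],[0,0,0],-1],[[-2,-37,0],[0,0,0],-1],[[0,0,0],[0,0,0],-1],[[0,0,0],[0,0,0],-1]]'; python3 car.py w31.png; python3 -c "
from h import *
o=bot.get_obs();print(o['eef_pos'],np.degrees(np.arctan2(*q2R(o['tool_rot'])[[1,0],0])))"
```

```text
t: 85.8
eef_pos: [0.4684, 0.2554, 0.2366]
tool_rot: [-0.0, 0.618, 0.786, -0.0]
contact_force: [-0.2, -0.4, -0.3]
gripper_width: 0.998
tcp [0.4682 0.2552 0.2361] yaw x 103.62 F [ 0.2 -0.3 -0.6]
white c 451.9 321.4 r 17.9 ztop 0.0454 px [251. 110.]
white c 788.8 373.5 r 16.4 ztop 0.0416 px [503. 135.]
yellow c 509.1 299.9 r 17.9 ztop 0.0453 px [291. 137.]
red c 468.1 256.0 r 17.9 ztop 0.0449 px [252. 164.]
t: 86.85
eef_pos: [0.4685, 0.2548, 0.236]
tool_rot: [-0.001, 0.028, 1.0, -0.001]
contact_force: [-0.6, 0.1, -0.5]
gripper_width: 1.0
t: 87.98
eef_pos: [0.4715, -0.0095, 0.2368]
tool_rot: [-0.0, 0.028, 1.0, -0.0]
contact_force: [-1.0, 0.8, 0.1]
gripper_width: 0.999
orange [206 208  95  29 703] ((560.4705200195312, -12.023880004882812), (137.9761199951172, 46.59120559692383), 86.82566833496094) [0.01365499 0.01991728 0.02131051]
grip 295 ((473.0483703613281, -8.216211318969727), (13.59785270690918, 29.262584686279297), 86.61461639404297) [ 0.47239903 -0.0082501   0.05879383]
black 5491 ((518.0914306640625, -9.523933410644531), (138.72769165039062, 132.13290405273438), 87.20035552978516) 0.01430592156012006
[ 0.47159882 -0.00900929  0.23679502] 176.90123944542452
```

View pics/w30.png

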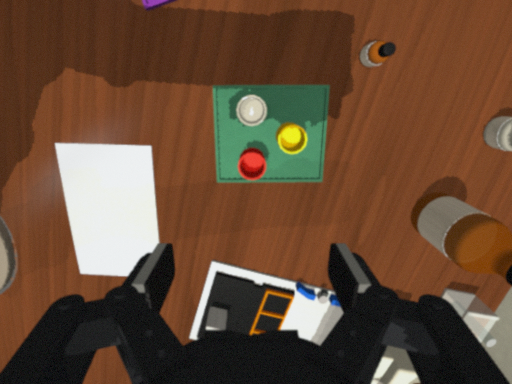

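View pics/w31.png

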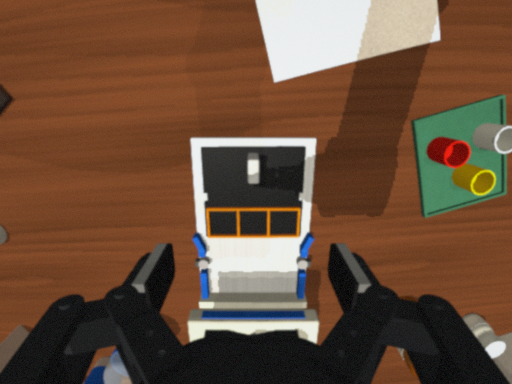

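All three cups stand in the tray (red 252,164; yellow 291,137; white 251,110) and the carrier is empty at the load spot. Gripping it and sliding it home.

```bash
python3 -m jog '[[[-1,1,40],[0,0,0],-1],[[0,0,45],[0,0,0],-1],[[0,0,45],[0,0,0],-1],[[0,0,40],[0,0,0],-1],[[0,0,23],[0,0,0],-1],[[0,0,11],[0,0,0],-1],[[0,0,4],[0,0,0],-1],[[0,0,0],[0,0,0],-1],[[0,0,0],[0,0,0],-1]]'; python3 -m jog '[[[0,0,0],[0,0,0],0],[[0,0,0],[0,0,0],0.5],[[0,0,0],[0,0,0],1],[[0,0,0],[0,0,0],1],[[0,0,0],[0,0,0],1],[[0,0,0],[0,0,0],1]]' 80; python3 -m jog '[[[-3,0,-0.5],[0,0,0],1],[[-5,0,0],[0,0,0],1],[[-5,0,0],[0,0,0],1],[[-5,0,0],[0,0,0],1],[[-5,0,0],[0,0,0],1],[[-5,0,0],[0,0,0],1],[[-5,0,0],[0,0,0],1],[[-5,0,0],[0,0,0],1]]'
```

```text
t: 89.15
eef_pos: [0.4734, -0.009, 0.0299]
tool_rot: [0.001, 0.027, 1.0, 0.0]
contact_force: [-0.0, 0.3, -0.1]
gripper_width: 1.0
t: 89.9
eef_pos: [0.4729, -0.0088, 0.0295]
tool_rot: [0.0, 0.027, 1.0, 0.0]
contact_force: [-0.9, 1.2, 4.8]
gripper_width: 0.152
t: 90.9
eef_pos: [0.4923, -0.0102, 0.0288]
tool_rot: [-0.018, 0.028, 0.999, 0.004]
contact_force: [-59.6, 6.3, 80.2]
gripper_width: 0.154
```

The carrier is blocked: its right corner is catching the lip about 2 mm off-centre. Backing off at once.

```bash
python3 -m jog '[[[15,0,0],[0,0,0],1],[[8,0,0],[0,0,0],1],[[4,0,0],[0,0,0],1],[[0,0,0],[0,0,0],1]]'
```

```text
t: 91.4
eef_pos: [0.4838, -0.0097, 0.0296]
tool_rot: [-0.0, 0.027, 1.0, -0.0]
contact_force: [-1.3, -0.7, -0.6]
gripper_width: 0.149
```

```bash
python3 -m jog '[[[3,2.5,-0.5],[0,0,0],1],[[0,0,0],[0,0,0],1],[[0,0,0],[0,0,0],1]]'; python3 -m jog '[[[-4,0,0],[0,0,0],1],[[-4,0,0],[0,0,0],1],[[-2,0,0],[0,0,0],1],[[0,0,0],[0,0,0],1]]'
```

```text
t: 91.78
eef_pos: [0.4809, -0.007, 0.0301]
tool_rot: [-0.0, 0.027, 1.0, -0.0]
contact_force: [-0.6, 1.4, -3.5]
gripper_width: 0.151
t: 92.28
eef_pos: [0.4911, -0.0077, 0.0302]
tool_rot: [0.0, 0.027, 1.0, -0.0]
contact_force: [-1.2, -0.6, -4.1]
gripper_width: 0.149
```

```bash
python3 -m jog '[[[-2,0,0],[0,0,0],1],[[-2,0,0],[0,0,0],1],[[0,0,0],[0,0,0],1]]'; python3 -m jog '[[[-3,0,0],[0,0,0],1],[[-3,0,0],[0,0,0],1],[[0,0,0],[0,0,0],1]]'
```

```text
t: 92.65
eef_pos: [0.4951, -0.0078, 0.0302]
tool_rot: [0.0, 0.027, 1.0, 0.0]
contact_force: [-0.2, 0.3, -2.6]
gripper_width: 0.154
t: 93.02
eef_pos: [0.5013, -0.0082, 0.0302]
tool_rot: [0.0, 0.027, 1.0, -0.0]
contact_force: [0.2, -0.6, -4.1]
gripper_width: 0.149
```

Past the lip mouth with no force now. Continuing through the rollers.

```bash
python3 -m jog '[[[-4,0,0],[0,0,0],1],[[-4,0,0],[0,0,0],1],[[-4,0,0],[0,0,0],1],[[-4,0,0],[0,0,0],1],[[-4,0,0],[0,0,0],1]]'; python3 -m jog '[[[-5,0,0],[0,0,0],1],[[-5,0,0],[0,0,0],1],[[-5,0,0],[0,0,0],1],[[-5,0,0],[0,0,0],1],[[-5,0,0],[0,0,0],1],[[-5,0,0],[0,0,0],1]]'
```

```text
t: 93.65
eef_pos: [0.5204, -0.0094, 0.0301]
tool_rot: [-0.001, 0.027, 1.0, 0.0]
contact_force: [-0.8, -0.4, -3.2]
gripper_width: 0.152
t: 94.4
eef_pos: [0.5511, -0.0109, 0.0302]
tool_rot: [-0.0, 0.027, 1.0, -0.0]
contact_force: [-1.0, -0.5, -3.3]
gripper_width: 0.149
```

```bash
python3 -m jog '[[[-4,0,0],[0,0,0],1],[[-4,0,0],[0,0,0],1],[[-4,0,0],[0,0,0],1],[[-4,0,0],[0,0,0],1],[[-4,0,0],[0,0,0],1],[[0,0,0],[0,0,0],1]]'
```

```text
t: 95.15
eef_pos: [0.5714, -0.012, 0.0302]
tool_rot: [0.0, 0.027, 1.0, -0.0]
contact_force: [0.0, -0.4, -3.9]
gripper_width: 0.151
```

```bash
python3 -m jog '[[[-3,0,0.3],[0,0,0],1],[[-3,0,0],[0,0,0],1],[[0,0,0],[0,0,0],1]]'; python3 -m jog '[[[-2,0,0],[0,0,0],1],[[-1,0,0],[0,0,0],1],[[0,0,0],[0,0,0],1]]';python3 -m jog '[[[-2,0,0],[0,0,0],1],[[-1,0,0],[0,0,0],1],[[0,0,0],[0,0,0],1]]'
```

```text
t: 95.52
eef_pos: [0.5784, -0.0126, 0.0302]
tool_rot: [0.002, 0.027, 1.0, -0.0]
contact_force: [4.5, -1.6, -5.3]
gripper_width: 0.149
t: 95.9
eef_pos: [0.5795, -0.0124, 0.0298]
tool_rot: [-0.0, 0.027, 1.0, 0.0]
contact_force: [1.5, -1.4, -3.2]
gripper_width: 0.149
t: 96.28
eef_pos: [0.5818, -0.0121, 0.0296]
tool_rot: [-0.001, 0.027, 1.0, 0.0]
contact_force: [-3.4, 1.4, -0.6]
gripper_width: 0.152
```

```bash
python3 -m jog '[[[-2,0,0],[0,0,0],1],[[0,0,0],[0,0,0],1]]'; python3 -m jog '[[[-2,0,0],[0,0,0],1],[[0,0,0],[0,0,0],1]]'
```

```text
t: 96.52
eef_pos: [0.5819, -0.0122, 0.0294]
tool_rot: [-0.003, 0.027, 1.0, 0.001]
contact_force: [-8.2, 1.7, 4.6]
gripper_width: 0.146
t: 96.78
eef_pos: [0.5822, -0.0122, 0.0293]
tool_rot: [-0.005, 0.027, 1.0, 0.001]
contact_force: [-13.2, 1.4, 8.6]
gripper_width: 0.149
```

```bash
python3 -m jog '[[[4,0,0],[0,0,0],1],[[0,0,0],[0,0,0],1]]'; python3 -m jog '[[[0,0,0],[0,0,0],0.4],[[0,0,0],[0,0,0],0],[[0,0,0],[0,0,0],-0.6],[[0,0,0],[0,0,0],-0.6],[[0,0,-20],[0,0,0],-0.6],[[0,0,-40],[0,0,0],-0.6],[[0,0,-50],[0,0,0],-0.6],[[0,0,-50],[0,0,0],-0.6],[[0,0,-50],[0,0,0],-0.6],[[0,0,-30],[0,0,0],-0.6]]'; python3 -m jog '[[[25,0,0],[0,0,0],-1],[[25,0,0],[0,0,0],-1],[[0,0,0],[0,0,0],-1],[[0,0,0],[0,0,0],-1]]'; python3 cup.py w32.png; python3 -c "
from h import *
im,d,ci,T,P=full('wrist')
g=(P[...,2]>.052)&(P[...,2]<.065)&(abs(P[...,0]-.58)<.03)&(abs(P[...,1]+.012)<.03)
q=P[g];print('grip',len(q),cv2.minAreaRect((q[:,:2]*1000).astype(np.float32)),q.mean(0))
snap('scene','s32.png')
"
```

```text
t: 97.02
eef_pos: [0.5818, -0.0123, 0.0296]
tool_rot: [-0.001, 0.027, 1.0, 0.0]
contact_force: [-4.5, 0.4, 0.8]
gripper_width: 0.149
t: 98.28
eef_pos: [0.5834, -0.0133, 0.274]
tool_rot: [0.002, 0.027, 1.0, 0.001]
contact_force: [0.0, -0.7, -0.2]
gripper_width: 0.8
t: 98.78
eef_pos: [0.5336, -0.0098, 0.2708]
tool_rot: [0.001, 0.027, 1.0, 0.0]
contact_force: [-0.5, -0.7, 0.6]
gripper_width: 1.002
tcp [ 0.5337 -0.0099  0.2705] yaw x 176.92 F [ 0.2 -0.2  0.1]
white c 451.9 321.9 r 19.3 ztop 0.0453 px [489.  88.]
white c 582.2 -13.0 r 15.3 ztop 0.0606 px [251. 197.]
white c 799.2 378.3 r 20.9 ztop 0.0662 px [481. 299.]
yellow c 509.3 300.0 r 18.6 ztop 0.0449 px [464. 131.]
red c 468.6 254.8 r 18.3 ztop 0.0451 px [440. 103.]
grip 208 ((581.74169921875, -13.68212604522705), (12.640704154968262, 28.746049880981445), 86.7889404296875) [ 0.58085561 -0.0136414   0.05893755]
```

View pics/w32.png

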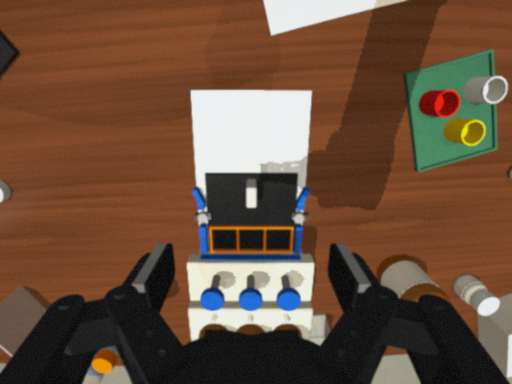

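View pics/s32.png

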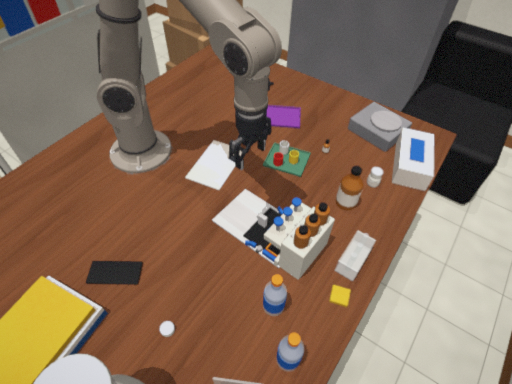

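Carrier home: grip at (581.7,−13.7), the same as the first time. The cups stand upright in the green tray, the plungers are up and the bystanders are where they were. Handing in.

```bash
python3 -c "
from station import bot
print(bot.hand_in(), bot.get_obs()['t'])"
```

```text
the job is handed in; nothing more can be done
the job is handed in; nothing more can be done
```

The job is done and handed in at about 99 s. Only the white, yellow and red cups were there. I loaded them, slid the carrier home and pressed the plungers in the order white, yellow, red. Each was pressed to its stop (tip at z = 0.148 m) and came back up to 0.164 m. Then I pulled the carrier out, stood the cups in the green tray and slid the empty carrier home again.

- **Last checks:** All three cups stand upright in the tray, with tops at about 0.045 m. The carrier's grip is at (0.582, −0.014) m, within 0.2 mm of its first home position. I felt the detent pull in and then the end stop. The robot is clear of everything, and the bottles and other things look unmoved in the scene picture.
- **One fault along the way:** On the second slide-in the carrier caught a guide lip about 2 mm off-centre. The wrist read about 60 N sideways and 80 N upward, roughly 100 N in all against the 120 N limit. That is the reading at the end of the move, so a higher moment in between would not show. I backed off, re-centred, and it then went in with almost no force. I can't rule out that this counts against the 40 N limit on pressing, though only the fingers were holding the carrier at the time.

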